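Scoop the grinding balls out of the rinse tub

ROBOT

A 6-joint arm with a two-finger parallel gripper is mounted at the origin on a cart in front of the work surface, level with it; the furniture and walls round the work are solid. World frame = base frame: x ahead of the robot, y to its left, z up, the work surface at z = 0. Lengths are in m, angles in rad, forces in N, time in s.
With the tool pointing down it reaches from about 0.25 to 0.8 m from the base axis. Payload 3.9 kg.
Tool frame: the origin (TCP) lies midway between the tips of the shut fingers; the grasp point (between the pads) lies pinch_z behind it (pinch_z is the distance from the TCP to the grasp point, in m); z points along the fingers, y is the line along which they close (so a half turn about z gives the same grasp; the last joint's range is limited). The gripper opens to 85 mm and grips with 20 to 120 N. Pads are 22 mm wide; open, the fingers measure 114 mm over their backs; the gripper's body (76 mm by 85 mm) begins 54 mm behind the grasp point. The pads swing forward as they close: fully open they stand 13 mm farther back than shut.
Start: joints at [1.118, 0.26, -0.138, 1.173, 0, 1.571], TCP at [0.23, 0.472, 0.231] pointing down, gripper open.
Joint ranges: [-2.78, 2.78], [-0.83, 1.72], [-1.28, 1.37], [-1.9, 2.12], [-1.57, 1.48], [-3.14, 3.14]. Speed limits (rad/s): [2.57, 2.57, 3.14, 3.14, 3.14, 3.14].

INTERFACE

Orientations are given as a 3x3 rotation matrix whose columns are the frame's x, y, z axes.
In Python, from station import get_state, get_image, camera_params, job_done, pinch_z gives the robot as it stands. The module is installed in compiled form; this text tells all that it offers.
- The arm moves only by the tool servo_tool, never from a script. Its argument "moves" is a list of rows, each an object of numbers: "wx", "wy", "wz": the turn, a rotation vector about the tool's x, y, z in rad; "x", "y", "z": the shift along the tool's x, y, z in mm; "claw": the finger opening in mm, from 0 to 85.4. A call has 1 to 8 rows; each row shifts and turns the commanded pose from where the row before left it, along the tool's axes as they then stand; what a row does not reach is not made up. A row lasts 1/10 s, in which the tool goes at most 50 mm and 8.59 degrees, less where a joint would pass 70% of its speed; a pose out of reach is approached as far as the arm can. A call with a gripper value outside its range is refused whole. The fingers move at their own pace and stop on an object; "grip_force" is the grip in N (left out, the last holds). Time passes only in rows, so rows that do not move let the fingers close. It gives the time, the measured TCP pose, the force, the opening and the grip force at its end, in the units of the state.
- get_state(): the state, without advancing time (a new reading comes with each control period).
- get_image(name): name is "scene" or "top"; returns (picture, depth): 480x640x3 uint8, blue, green, red; 480x640 float32, m along the optical axis (not along the pixel's ray), 0 where there is no reading.
- camera_params(name): a dict with "fx", "fy", "cx", "cy" (pixels), "R" (3x3) and "t" (3): a world point X has camera coordinates R X + t. Camera axes: x right, y down, z forward; pixel columns grow to the right and rows downward; lengths in m; the calibration is good to about 2 mm. A picture is of the moment at which its call begins. camera_params takes no time and is no camera call.
- job_done(): hands the job in; it is judged then, once.
The state is a dict: "time_s": time; "q": joint angles; "joint_vel": joint speeds; "tau": joint torques, N m; "eef_pos": TCP position; "eef_rot": TCP orientation; "ft_force": force on the tool from outside, world axes, zero at the start; "wrist_torque": the same for the moment, N m; "gripper_width": finger opening in m; "finger_force": force on a finger pad.
Only numpy, scipy, OpenCV 4.12 (cv2) and the standard library are available. Lean on these libraries where they do the work, as an engineer would, in place of code of your own. Each camera call takes 0.05 s, during which the arm holds its last target. There are 200 camera calls.

TASK

The large white grinding balls got mixed with small steel ones in the blue rinse tub. Use the slotted scoop, never the fingers on the balls, to get all three white balls into the steel grinding bowl while every small ball drops through the slots and stays in the tub; scoop gently, without ramming the tub. Lay the scoop back flat in its steel tray, and do not disturb the bowl, the timer or the two sample jars.

Things in the scene. Friction and masses are not known exactly. Their poses are not given: they have to be found in the camera images.
- tub: Blue plastic rinse tub, open on top, fixed, 218 mm long (its x, pointing roughly away from the robot) by 146 mm wide (y) by 52 mm high; walls and floor 4 mm, so 210 by 138 mm inside. Origin: centre of its underside. The balls start in its far part, centres between x = -5 and +90 mm, within 50 mm of the middle in y; the floor nearer the robot is bare.
- bowl: Loose round grinding bowl, steel with a white inner floor, 167 mm outside over its dark band, 146 mm inside, 52 mm high, inner floor 10 mm above its underside, 0.9 kg. Origin: centre of its underside. It and the tray stand one on either side of the tub and may be swapped.
- tray: Shallow steel tray, fixed, 153 mm (its x axis) by 237 mm (its y axis, pointing roughly at the robot) by 20 mm, walls 2 mm, inner floor 2 mm above the worktop; the scoop starts lying in it. Origin: centre of its underside.
- scoop: Slotted steel scoop, 0.18 kg, flat in the tray, handle towards the robot. Origin: underside, mid-basket; x forward to the lip, y left, z up. Basket floor: six 5 mm bars along x at y = -57.5 to 57.5 every 23 mm (18 mm slots between), behind a wedge lip 3.2 mm high at x = 41, sharp at x = 57 mm (corners cut). Basket 126 mm wide; back wall at x = -46, 32 mm high; side walls fall to nothing at the lip.
- scoop_grip (a point): Middle of the scoop's straight black grip, at (-99, 0, 73) mm in the scoop's frame; axes as the scoop's. The grip is 20 mm wide (y), 18 mm thick, 100 mm long; it rises backward at 42 degrees to the basket floor, from (-62, 0, 39) to (-136, 0, 106) mm.
- scoop_lip (a point): Middle of the scoop's sharp front edge, at (57, 0, 0) mm in the scoop's frame; axes as the scoop's. White balls settle into the slots behind the lip, roll to the back with the nose raised some 12 degrees, and roll out over the lip once it is 25 to 45 degrees nose-down.
- ball_1: White ceramic grinding ball to be recovered, 30 mm diameter, about 50 g, smooth and slippery; it rolls ahead of the scoop until the far wall stops it. Origin: its centre.
- ball_2: As ball_1.
- ball_3: As ball_1.
- shot_1: Small dark grey steel ball that stays in the tub, 15 mm diameter, 14 g; it passes the scoop's slots, but can be held up on or between white balls until the scoop is shaken. Origin: its centre.
- shot_2: As shot_1.
- shot_3: As shot_1.
- shot_4: As shot_1.
- jar_a: Bystander: sample jar with white screw cap, 52 mm diameter, 62 mm high, on the robot's side of the bench, to the left. Origin: centre of its underside.
- jar_b: Bystander: sample jar like jar_a, on the robot's side of the bench, to the right. Origin: centre of its underside.
- timer: Bystander: flat white bench timer with orange buttons, 64 by 66 by 19 mm, on the robot's side of the tub. Origin: centre of its underside.

How it is judged:
On the way, in this order (a step that is already met when the one before it is completed fails the run):
1. at least one white ball rides in the basket of the scoop, lifted clear of the tub's rim, while all the small balls are down in the tub (((x of ball_1 in the frame of scoop between -0.046 and 0.057 m and y of ball_1 in the frame of scoop between -0.062 and 0.062 m and z of ball_1 in the frame of scoop between 0.005 and 0.06 m and height (world z) of ball_1 above 0.07 m) or (x of ball_2 in the frame of scoop between -0.046 and 0.057 m and y of ball_2 in the frame of scoop between -0.062 and 0.062 m and z of ball_2 in the frame of scoop between 0.005 and 0.06 m and height (world z) of ball_2 above 0.07 m) or (x of ball_3 in the frame of scoop between -0.046 and 0.057 m and y of ball_3 in the frame of scoop between -0.062 and 0.062 m and z of ball_3 in the frame of scoop between 0.005 and 0.06 m and height (world z) of ball_3 above 0.07 m)) and x of shot_1 in the frame of tub between -0.106 and 0.106 m and y of shot_1 in the frame of tub between -0.07 and 0.07 m and z of each of shot_1, shot_2, shot_3, shot_4 in the frame of tub below 0.05 m and x of shot_2 in the frame of tub between -0.106 and 0.106 m and y of shot_2 in the frame of tub between -0.07 and 0.07 m and x of shot_3 in the frame of tub between -0.106 and 0.106 m and y of shot_3 in the frame of tub between -0.07 and 0.07 m and x of shot_4 in the frame of tub between -0.106 and 0.106 m and y of shot_4 in the frame of tub between -0.07 and 0.07 m), for 0.2 s.
2. all three white balls lie in the grinding bowl (horizontal distance between each of ball_1, ball_2, ball_3 and bowl below 0.062 m and height (world z) of each of ball_1, ball_2, ball_3 below 0.045 m and linear speed of each of ball_1, ball_2, ball_3 below 0.03 m/s), for 0.2 s.
At the end, for the whole second after the job is handed in: White balls at rest in the bowl (within 62 mm of its axis, below 45 mm); small balls in the tub, below its rim; scoop released, at rest and flat in the tray (origin within 60 mm of the tray's centre, tilt under 0.12 rad, lip under 14 mm up); bowl upright, within 30 mm of its start (all of step 2 and x of shot_1 in the frame of tub between -0.106 and 0.106 m and y of shot_1 in the frame of tub between -0.07 and 0.07 m and z of each of shot_1, shot_2, shot_3, shot_4 in the frame of tub below 0.05 m and x of shot_2 in the frame of tub between -0.106 and 0.106 m and y of shot_2 in the frame of tub between -0.07 and 0.07 m and x of shot_3 in the frame of tub between -0.106 and 0.106 m and y of shot_3 in the frame of tub between -0.07 and 0.07 m and x of shot_4 in the frame of tub between -0.106 and 0.106 m and y of shot_4 in the frame of tub between -0.07 and 0.07 m and horizontal distance between scoop and tray below 0.06 m and z of scoop_lip in the frame of tray below 0.014 m and angle between scoop's own z axis and vertical below 0.12 rad and linear speed of scoop below 0.02 m/s and angle between bowl's own z axis and vertical below 0.05 rad and distance of bowl from where it was at the start of the episode below 0.03 m); the robot touches nothing.
It fails at once if the fingers handle a ball (contact force between the fingers and ball_1 above 0.5 N or contact force between the fingers and ball_2 above 0.5 N or contact force between the fingers and ball_3 above 0.5 N or contact force between the fingers and shot_1 above 0.5 N or contact force between the fingers and shot_2 above 0.5 N or contact force between the fingers and shot_3 above 0.5 N or contact force between the fingers and shot_4 above 0.5 N).
It fails at once if the scoop is rammed into the tub with more than 100 N (contact force between scoop and tub above 100 N).
It fails at once if a jar or the timer is moved more than 20 mm (distance of any of jar_a, jar_b, timer from where it was at the start of the episode above 0.02 m).
It fails at once if the bowl is tipped more than 0.4 rad (angle between bowl's own z axis and vertical above 0.4 rad).
It also fails if it takes over 72 s, if anything falls off the work surface, if the arm or the gripper's body presses on something with over 40 N, if the wrist force passes 120 N, or if a joint passes its speed limit or range.

## Working session

There is one attempt and no reset: what is moved stays moved. The work goes in short steps, Python scripts to look and compute and a tool call to move; the robot and the scene stay as the last step left them, time stands still between calls to the robot, and variables do not carry over. Pictures are saved under pics/ and viewed, at most 10 in all, crops included, and the job is handed in when it is done.

Besides the shell and the picture viewer there is one more tool, called after "Emit:" as name(argument=value, ...), one argument or row to a line, values as JSON. servo_tool: Moves the arm, as the interface text tells. Its arguments: {"type":"object","properties":{"moves":{"type":"array"},"grip_force":{"type":"number"}},"required":["moves"]}

```bash
mkdir -p pics
python3 - <<'E'
from station import *
import cv2,numpy as np
s=get_state();print(s['time_s'],s['eef_pos'],np.round(s['eef_rot'],3).tolist(),s['gripper_width'],pinch_z)
for n in("top","scene"):
    im,d=get_image(n);cv2.imwrite(f"pics/{n}0.png",im);np.savez(f"pics/{n}0.npz",im=im,d=d);p=camera_params(n);print(n,{k:np.round(v,4).tolist() for k,v in p.items()})
E
```

```text
0.0 [0.22936839 0.47145628 0.23046989] [[-0.899, 0.438, -0.001], [0.438, 0.899, -0.002], [0.0, -0.002, -1.0]] 0.0855176985221199 0.0187
top {'fx': 528.3684, 'fy': 528.3684, 'cx': 314.3118, 'cy': 255.9205, 'R': [[-0.0077, -0.9999, -0.0095], [-0.9973, 0.0084, -0.0723], [0.0723, 0.0089, -0.9973]], 't': [0.0187, 0.5632, 1.0651]}
scene {'fx': 624.7996, 'fy': 624.7996, 'cx': 315.3586, 'cy': 244.3618, 'R': [[0.7642, -0.645, -0.0058], [-0.43, -0.5028, -0.7498], [0.4807, 0.5755, -0.6616]], 't': [-0.4223, 0.2852, 1.1547]}
```

View pics/top0.png

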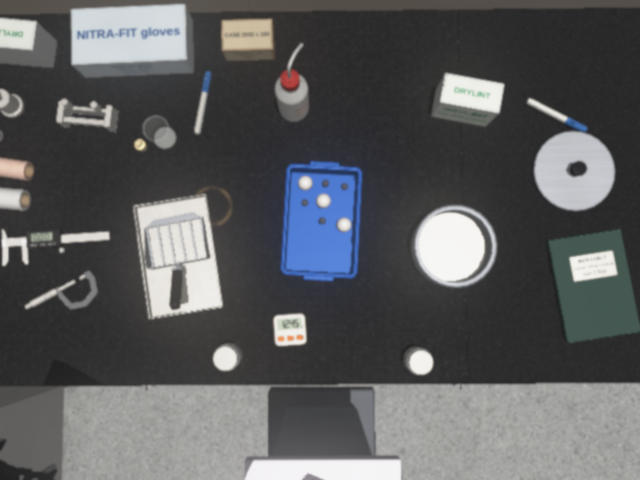

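View pics/scene0.png

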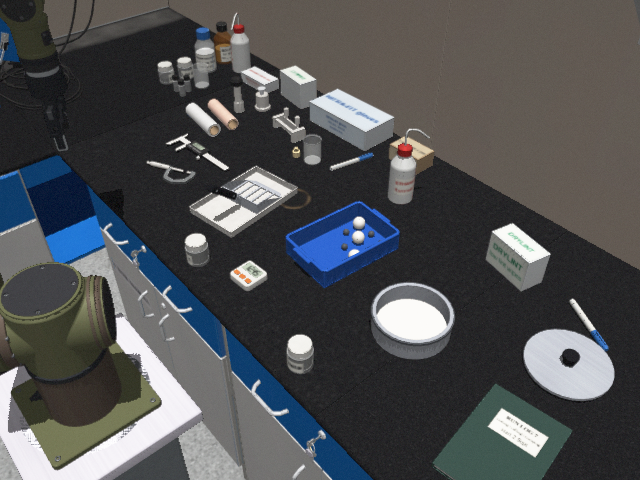

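The top view shows the tray with the scoop at (178,256), tub at (322,221), bowl at (455,247), white balls at (305,183), (324,201) and (344,225), and timer at (290,330). The scoop handle is at about (178,287).

```bash
cat > h.py <<'E'
import cv2,numpy as np
from station import *
def ray(n,uv,z):
    p=camera_params(n);R=np.array(p['R']);t=np.array(p['t']);c=-R.T@t
    uv=np.atleast_2d(uv).astype(float)
    d=np.c_[(uv[:,0]-p['cx'])/p['fx'],(uv[:,1]-p['cy'])/p['fy'],np.ones(len(uv))]@R
    return c+d*((z-c[2])/d[:,2])[:,None]
def cloud(n,d):
    p=camera_params(n);R=np.array(p['R']);t=np.array(p['t'])
    v,u=np.mgrid[:480,:640]
    P=np.stack([(u-p['cx'])/p['fx']*d,(v-p['cy'])/p['fy']*d,d],-1)-t
    return P@R
def big(m,box):
    k=np.zeros_like(m);x0,y0,x1,y1=box;k[y0:y1,x0:x1]=m[y0:y1,x0:x1]
    c,_=cv2.findContours(k,cv2.RETR_EXTERNAL,cv2.CHAIN_APPROX_NONE);return max(c,key=cv2.contourArea)
def balls(im,n="top",box=(270,150,375,290)):
    hsv=cv2.cvtColor(im,cv2.COLOR_BGR2HSV)
    m=((hsv[...,1]<70)&(hsv[...,2]>140)).astype(np.uint8)
    x0,y0,x1,y1=box;k=np.zeros_like(m);k[y0:y1,x0:x1]=m[y0:y1,x0:x1]
    N,_,st,ce=cv2.connectedComponentsWithStats(k)
    return [(ce[i],st[i,4]) for i in range(1,N) if st[i,4]>20]
E
python3 - <<'E'
from h import *
np.set_printoptions(precision=4,suppress=True)
z=np.load("pics/top0.npz");im,d=z['im'],z['d'];hsv=cv2.cvtColor(im,cv2.COLOR_BGR2HSV)
blue=((hsv[...,0]>105)&(hsv[...,0]<125)&(hsv[...,1]>150)).astype(np.uint8)
W=cloud("top",d)
def rect(c,h):
    P=ray("top",c.reshape(-1,2),h)[:,:2].astype(np.float32);r=cv2.minAreaRect(P*1000);return r
print("tub",rect(big(blue,(270,140,375,290)),.052))
bright=(hsv[...,2]>90).astype(np.uint8)
print("tray",rect(cv2.convexHull(big(bright,(120,180,228,325))),.02))
def circ(P):
    A=np.c_[2*P,np.ones(len(P))];s=np.linalg.lstsq(A,(P**2).sum(1),rcond=None)[0];return s[:2],np.sqrt(s[2]+s[:2]@s[:2])
for h in(.04,.052):
    P=W[190:300,400:510].reshape(-1,3)
c=big((hsv[...,2]>90).astype(np.uint8),(400,190,510,300));P=ray("top",c.reshape(-1,2),.05);
print("bowl",circ(P[:,:2]))
Q=W[190:300,400:510].reshape(-1,3);Q=Q[(Q[:,2]>.045)&(Q[:,2]<.06)];print("bowl rim pts",len(Q),circ(Q[:,:2]),Q[:,2].mean())
T=W[180:325,120:230].reshape(-1,3);I=im[180:325,120:230].reshape(-1,3)
g=T[(T[:,2]>.048)&(T[:,2]<.13)];print("handle n",len(g),g[:,2].min(),g[:,2].max())
c0=g.mean(0);_,_,v=np.linalg.svd(g-c0);print("handle c,dir",c0,v[0],"yaw",np.degrees(np.arctan2(*(v[0][:2]*np.sign(v[0][0]))[::-1])))
for a in np.arange(.045,.115,.01):
    s=g[(g[:,2]>a)&(g[:,2]<a+.01)];print(round(a,3),len(s),s.mean(0) if len(s) else'')
w=T[(T[:,2]>.028)&(T[:,2]<.042)];print("wall pts",len(w));print(w[::max(1,len(w)//25)])
for ce,a in balls(im):print("white",ce,a,ray("top",ce,.019)[0])
dk=big
gr=((hsv[...,2]<75)).astype(np.uint8);k=np.zeros_like(gr);k[172:265,295:352]=gr[172:265,295:352]
N,_,st,ce=cv2.connectedComponentsWithStats(k)
for i in range(1,N):print("shot",ce[i],st[i,4],ray("top",ce[i],.0115)[0][:2])
cv2.imwrite("pics/crop0.png",cv2.resize(im[180:325,120:230],None,fx=4,fy=4,interpolation=cv2.INTER_CUBIC))
E
```

```text
tub ((633.0222778320312, -0.2236175537109375), (152.91616821289062, 238.75088500976562), 86.5039291381836)
tray ((570.080078125, 297.5609436035156), (249.56346130371094, 159.03643798828125), 8.997671127319336)
bowl (array([ 0.5796, -0.2666]), np.float64(0.08280441029129076))
bowl rim pts 1336 (array([ 0.5805, -0.2667]), np.float64(0.07781765012337803)) 0.05034174574124392
handle n 468 0.048485359887035104 0.11572646856946353
handle c,dir [0.4992 0.2815 0.0837] [-0.754  -0.1301  0.6439] yaw 9.792182380420508
0.045 52 [0.5352 0.2867 0.0515]
0.055 57 [0.5256 0.2866 0.0598]
0.065 58 [0.5155 0.2843 0.0696]
0.075 67 [0.5038 0.2817 0.0798]
0.085 62 [0.4936 0.2807 0.0899]
0.095 78 [0.4793 0.2771 0.1005]
0.105 93 [0.47   0.2778 0.1091]
0.115 1 [0.4706 0.2759 0.1157]
wall pts 149
[[0.5992 0.2392 0.0311]
 [0.5867 0.2368 0.0323]
 [0.5807 0.2352 0.0302]
 [0.5723 0.2345 0.0333]
 [0.5678 0.2312 0.0388]
 [0.5642 0.2346 0.0325]
 [0.5621 0.2423 0.0347]
 [0.5611 0.3589 0.033 ]
 [0.5602 0.2486 0.0335]
 [0.5591 0.3569 0.0329]
 [0.5582 0.2589 0.0329]
 [0.5562 0.2768 0.0346]
 [0.5563 0.2673 0.032 ]
 [0.5544 0.2854 0.033 ]
 [0.5545 0.2761 0.0293]
 [0.5526 0.2965 0.0295]
 [0.5525 0.2858 0.0313]
 [0.5503 0.3031 0.035 ]
 [0.5506 0.2926 0.0288]
 [0.5484 0.3152 0.0352]
 [0.5486 0.3066 0.0299]
 [0.5469 0.3572 0.0315]
 [0.5467 0.325  0.0296]
 [0.5463 0.2952 0.0339]
 [0.5448 0.3549 0.0321]
 [0.5446 0.332  0.0336]
 [0.5441 0.2906 0.036 ]
 [0.5428 0.345  0.0308]
 [0.5405 0.3516 0.0357]
 [0.5336 0.2808 0.0417]]
white [304.8302 182.5094] 159 [0.7166 0.0328 0.019 ]
white [323.0247 200.4506] 162 [ 0.6786 -0.0047  0.019 ]
white [343.7152 224.297 ] 165 [ 0.6285 -0.047   0.019 ]
```

View pics/crop0.png

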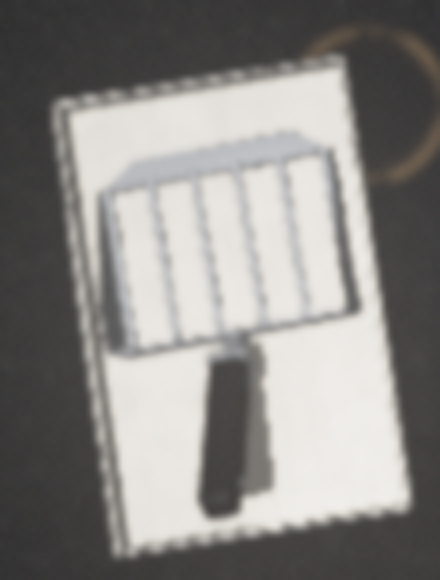

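Scoop yaw is about 10°, with its grip near (0.4975, 0.282, 0.075). The tub x axis is at about -3.5°, centre (0.633, 0). The bowl is at (0.580, -0.267). Moving above the grip now.

Emit:
servo_tool(
  moves=[
    {"wz": -0.126},
    {"wz": -0.126},
    {"wz": -0.126},
    {"wz": -0.126},
    {"wz": -0.126},
  ],
  grip_force=120,
)

```text
invalid input at $.moves[0]: expected keys wx, wy, wz, x, y, z, claw
```

Emit:
servo_tool(
  moves=[
    {"x": -29,"y": -29},
    {"x": -29,"y": -29},
    {"x": -29,"y": -29},
    {"x": -29,"y": -29},
    {"x": -29,"y": -29},
    {"x": -29,"y": -29},
    {"x": -29,"y": -29},
    {"x": -28,"y": -30},
  ],
)

```text
invalid input at $.moves[0]: expected keys wx, wy, wz, x, y, z, claw
```

```bash
cat >> h.py <<'E'
np.set_printoptions(precision=4,suppress=True)
def st():
    s=get_state();print("t",s['time_s'],"p",np.array(s['eef_pos']),"R",np.round(s['eef_rot'],3).tolist(),"F",np.round(s['ft_force'],1),"w",round(s['gripper_width'],4),"q",np.round(s['q'],2));return s
E
python3 - <<'E'
from h import *
s=st();R=np.array(s['eef_rot']);p=np.array(s['eef_pos'])
print((R.T@(np.array([.4975,.2818,.0563])-p))*1000)
E
```

```text
t 0.1 p [0.2294 0.4715 0.2305] R [[-0.899, 0.437, -0.001], [0.437, 0.899, -0.002], [-0.0, -0.002, -1.0]] F [ 0.1 -0.2  1.9] w 0.0855 q [ 1.12  0.26 -0.14  1.17 -0.    1.57]
[-324.0695  -53.0127  174.3348]
```

Emit:
servo_tool(
  moves=[
    {"wx": 0,"wy": 0,"wz": -0.126,"x": 0,"y": 0,"z": 0,"claw": 85},
    {"wx": 0,"wy": 0,"wz": -0.126,"x": 0,"y": 0,"z": 0,"claw": 85},
    {"wx": 0,"wy": 0,"wz": -0.126,"x": 0,"y": 0,"z": 0,"claw": 85},
    {"wx": 0,"wy": 0,"wz": -0.126,"x": 0,"y": 0,"z": 0,"claw": 85},
    {"wx": 0,"wy": 0,"wz": -0.126,"x": 0,"y": 0,"z": 0,"claw": 85},
  ],
  grip_force=120,
)

```text
time_s: 0.6
eef_pos: [0.2295, 0.4717, 0.2308]
eef_rot: [[-0.983, -0.181, -0.001], [-0.181, 0.983, -0.001], [0.001, -0.001, -1.0]]
ft_force: [-0.4, 1.1, 0.4]
gripper_width: 0.0851
finger_force: 0.0
```

Emit:
servo_tool(
  moves=[
    {"wx": 0,"wy": 0,"wz": 0,"x": -29,"y": -29,"z": 0,"claw": 85},
    {"wx": 0,"wy": 0,"wz": 0,"x": -29,"y": -29,"z": 0,"claw": 85},
    {"wx": 0,"wy": 0,"wz": 0,"x": -29,"y": -29,"z": 0,"claw": 85},
    {"wx": 0,"wy": 0,"wz": 0,"x": -29,"y": -29,"z": 0,"claw": 85},
    {"wx": 0,"wy": 0,"wz": 0,"x": -29,"y": -29,"z": 0,"claw": 85},
    {"wx": 0,"wy": 0,"wz": 0,"x": -29,"y": -29,"z": 0,"claw": 85},
    {"wx": 0,"wy": 0,"wz": 0,"x": -29,"y": -29,"z": 0,"claw": 85},
    {"wx": 0,"wy": 0,"wz": 0,"x": -28,"y": -30,"z": 0,"claw": 85},
  ],
)

```text
time_s: 1.4
eef_pos: [0.4992, 0.2822, 0.2308]
eef_rot: [[-0.984, -0.176, -0.001], [-0.176, 0.984, -0.0], [0.001, -0.0, -1.0]]
ft_force: [0.4, 1.2, 0.1]
gripper_width: 0.085
finger_force: 0.0
```

Run:
```python
from h import *
s=st();R=np.array(s['eef_rot']);p=np.array(s['eef_pos'])
print((R.T@(np.array([.4975,.2818,.0563])-p))*1000)
```

```text
t 1.4 p [0.4992 0.2822 0.2308] R [[-0.984, -0.176, -0.001], [-0.176, 0.984, -0.0], [0.001, -0.0, -1.0]] F [0.4 1.2 0.1] w 0.085 q [ 0.51  0.34 -0.02  1.21  0.    0.34]
[  1.5776  -0.0789 174.5238]
```

Emit:
servo_tool(
  moves=[
    {"wx": 0,"wy": 0,"wz": 0,"x": 1,"y": 0,"z": 45,"claw": 85},
    {"wx": 0,"wy": 0,"wz": 0,"x": 0,"y": 0,"z": 45,"claw": 85},
    {"wx": 0,"wy": 0,"wz": 0,"x": 0,"y": 0,"z": 45,"claw": 85},
    {"wx": 0,"wy": 0,"wz": 0,"x": 0,"y": 0,"z": 25,"claw": 85},
    {"wx": 0,"wy": 0,"wz": 0,"x": 0,"y": 0,"z": 14,"claw": 85},
    {"wx": 0,"wy": 0,"wz": 0,"x": 0,"y": 0,"z": 0,"claw": 0},
    {"wx": 0,"wy": 0,"wz": 0,"x": 0,"y": 0,"z": 0,"claw": 0},
    {"wx": 0,"wy": 0,"wz": 0,"x": 0,"y": 0,"z": 0,"claw": 0},
  ],
  grip_force=120,
)

```text
time_s: 2.2
eef_pos: [0.498, 0.2838, 0.0585]
eef_rot: [[-0.984, -0.176, 0.002], [-0.176, 0.984, 0.001], [-0.002, 0.001, -1.0]]
ft_force: [0.8, -0.4, 1.2]
gripper_width: 0.0433
finger_force: 0.0
```

Emit:
servo_tool(
  moves=[
    {"wx": 0,"wy": 0,"wz": 0,"x": 0,"y": 0,"z": 0,"claw": 0},
    {"wx": 0,"wy": 0,"wz": 0,"x": 0,"y": 0,"z": 0,"claw": 0},
    {"wx": 0,"wy": 0,"wz": 0,"x": 0,"y": 0,"z": 0,"claw": 0},
    {"wx": 0,"wy": 0,"wz": 0,"x": 0,"y": 0,"z": 0,"claw": 0},
  ],
)

```text
time_s: 2.6
eef_pos: [0.4978, 0.2837, 0.0586]
eef_rot: [[-0.984, -0.176, 0.002], [-0.176, 0.984, 0.001], [-0.002, 0.001, -1.0]]
ft_force: [-2.1, 0.5, 5.9]
gripper_width: 0.0182
finger_force: 116.9
```

Run:
```python
from h import *
s=st()
```

```text
t 2.6 p [0.4978 0.2837 0.0586] R [[-0.984, -0.176, 0.002], [-0.176, 0.984, 0.001], [-0.002, 0.001, -1.0]] F [-2.1  0.5  5.9] w 0.0182 q [ 0.52  0.46 -0.31  0.8   0.    0.34]
```

Emit:
servo_tool(
  moves=[
    {"wx": 0,"wy": 0,"wz": 0,"x": 0,"y": 0,"z": -25,"claw": 0},
    {"wx": 0,"wy": 0,"wz": 0,"x": 0,"y": 0,"z": -35,"claw": 0},
    {"wx": 0,"wy": 0,"wz": 0,"x": 0,"y": 0,"z": -35,"claw": 0},
    {"wx": 0,"wy": 0,"wz": 0,"x": 0,"y": 0,"z": -20,"claw": 0},
    {"wx": 0,"wy": 0,"wz": 0.08,"x": 0,"y": 0,"z": 0,"claw": 0},
    {"wx": 0,"wy": 0,"wz": 0.08,"x": 0,"y": 0,"z": 0,"claw": 0},
    {"wx": 0,"wy": 0,"wz": 0.077,"x": 0,"y": 0,"z": 0,"claw": 0},
  ],
)

```text
time_s: 3.3
eef_pos: [0.4966, 0.283, 0.172]
eef_rot: [[-0.998, 0.063, -0.001], [0.063, 0.998, -0.0], [0.001, -0.0, -1.0]]
ft_force: [0.4, 0.3, -2.3]
gripper_width: 0.0183
finger_force: 117.7
```

Emit:
servo_tool(
  moves=[
    {"wx": 0,"wy": 0,"wz": 0,"x": 3,"y": -34,"z": 0,"claw": 0},
    {"wx": 0,"wy": 0,"wz": 0,"x": 3,"y": -34,"z": 0,"claw": 0},
    {"wx": 0,"wy": 0,"wz": 0,"x": 4,"y": -34,"z": 0,"claw": 0},
    {"wx": 0,"wy": 0,"wz": 0,"x": 4,"y": -34,"z": 0,"claw": 0},
    {"wx": 0,"wy": 0,"wz": 0,"x": 4,"y": -35,"z": 0,"claw": 0},
    {"wx": 0,"wy": 0,"wz": 0,"x": 3,"y": -35,"z": 0,"claw": 0},
    {"wx": 0,"wy": 0,"wz": 0,"x": 3,"y": -35,"z": 0,"claw": 0},
    {"wx": 0,"wy": 0,"wz": 0,"x": 3,"y": -34,"z": 0,"claw": 0},
  ],
)

```text
time_s: 4.1
eef_pos: [0.4526, 0.009, 0.1719]
eef_rot: [[-0.998, 0.06, -0.001], [0.06, 0.998, -0.0], [0.001, -0.0, -1.0]]
ft_force: [0.3, -0.3, -2.3]
gripper_width: 0.0183
finger_force: 117.9
```

Run:
```python
from h import *
s=st()
for n in("top","scene"):
    im,d=get_image(n);np.savez(f"pics/{n}1.npz",im=im,d=d)
    if n=="top": a=cv2.resize(im[130:330,250:390],None,fx=3,fy=3,interpolation=cv2.INTER_CUBIC)
    else: b=im[150:350,200:480]
b=cv2.resize(b,(int(280*1.35),270));c=np.zeros((600,800,3),np.uint8);c[:,:420]=a;c[:270,421:421+378]=b;cv2.imwrite("pics/c1.png",c)
# tub geometry from initial depth: rim points
z=np.load("pics/top0.npz");W=cloud("top",z['d'])[155:290,275:370].reshape(-1,3)
r=W[(W[:,2]>.044)&(W[:,2]<.06)];print(len(r),cv2.minAreaRect((r[:,:2]*1000).astype(np.float32)),r[:,2].mean())
t=np.radians(-3.5);e=np.array([np.cos(t),np.sin(t)]);f=np.array([-e[1],e[0]]);q=(r[:,:2]-[.633,0]);u,v=q@e*1000,q@f*1000
for nm,m,w in(("left",(abs(u)<80)&(v>0),v),("right",(abs(u)<80)&(v<0),v),("far",(abs(v)<55)&(u>0),u),("near",(abs(v)<55)&(u<0),u)):print(nm,np.percentile(w[m],[5,50,95]))
for nm,m in(("left",(abs(u)<85)&(v>60)),("right",(abs(u)<85)&(v<-60))):print("slope deg",np.degrees(np.polyfit(u[m],v[m],1)[0]))
fl=W[(W[:,2]<.02)];print("floor z",np.median(fl[:,2]))
```

```text
t 4.1 p [0.4526 0.009  0.1719] R [[-0.998, 0.06, -0.001], [0.06, 0.998, -0.0], [0.001, -0.0, -1.0]] F [ 0.3 -0.3 -2.3] w 0.0183 q [ 0.02  0.17 -0.41  0.98 -0.    0.08]
1571 ((634.566650390625, -0.6656265258789062), (153.13551330566406, 240.61056518554688), 86.38583374023438) 0.05075433570919751
left [68.3846 71.6237 75.2807]
right [-76.6063 -73.0458 -69.6705]
far [105.9646 110.941  119.65  ]
near [-117.4923 -109.5691 -104.4382]
slope deg -0.08079136077880639
slope deg -0.14162314168372095
floor z 0.0019181293450731404
```

View pics/c1.png

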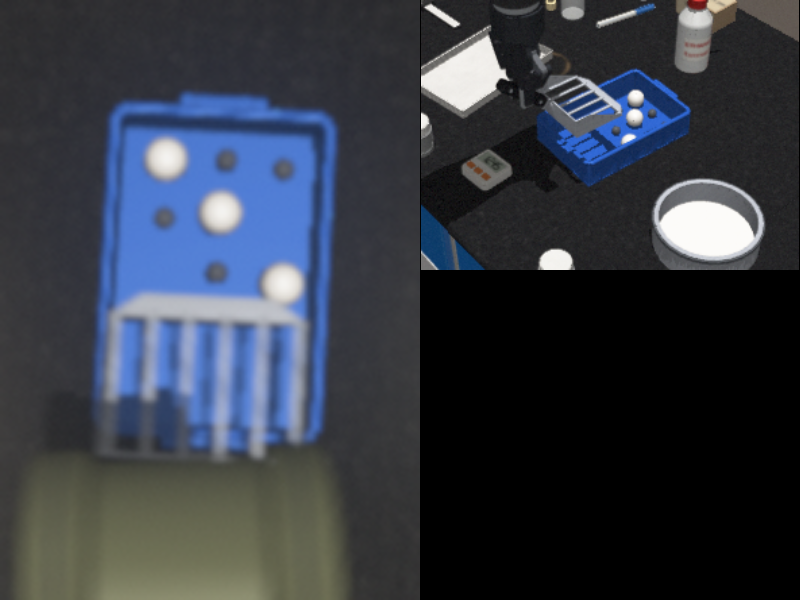

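The crop shows the scoop held level over the near part of the tub. Its lip edge is at crop row ~294 and its outer bars at columns ~112 and ~300. Next I measure it against the tub.

Run:
```python
from h import *
z=np.load("pics/top1.npz");im,d=z['im'],z['d'];W=cloud("top",d)
S=W[210:290,270:375].reshape(-1,3);g=S[(S[:,2]>.10)&(S[:,2]<.16)]
t=np.radians(-3.6);e=np.array([np.cos(t),np.sin(t)]);f=np.array([-e[1],e[0]])
p=np.array([.4526,.009]);u,v=(g[:,:2]-p)@e*1000,(g[:,:2]-p)@f*1000
print(len(g),"u",np.percentile(u,[1,5,95,99,100]),"v",np.percentile(v,[0,1,3,97,99,100]))
m=(abs(v)<40)&(u>135);print("lip z",g[m][:,2].mean(),u[m].max())
for a in range(40,160,15):
    k=(u>a)&(u<a+15);print(a,k.sum(),np.median(g[k][:,2]),v[k].min(),v[k].max())
P=ray("top",[[250+112/3,130+340/3],[250+300/3,130+340/3],[250+205/3,130+294/3]],.1165)[:,:2]
print("pix",(P-p)@e*1000,(P-p)@f*1000)
c=np.array([.6335,-.0007]);print("tcp in tub",(p-c)@e*1000,(p-c)@f*1000)
```

```text
1406 u [ 53.3716  55.8206 153.7148 156.1656 157.139 ] v [-61.7482 -61.0277 -60.0507  62.4979  63.6397  64.2062]
lip z 0.11530720371774147 157.1389555214872
40 55 0.14566202004025477 -40.418522711680744 63.05366033935693
55 151 0.11881675267761513 -61.63703247687106 63.75367483956712
70 158 0.1187607097254792 -61.304747900385536 63.90289404332124
85 160 0.11813802196632492 -60.97002739428163 63.89357672255937
100 156 0.11820313772945912 -60.51518423076267 63.951852874651365
115 137 0.11822369684812185 -60.30289440595153 64.20615930339908
130 267 0.11691555156656004 -61.748210730630106 63.97241552550362
145 322 0.11466152312981391 -53.92289229749377 57.14083868495777
pix [124.2241 130.5941 156.2755] [ 62.7276 -54.617    6.2256]
tcp in tub -181.1521032121086 -1.6779457170985528
```

```bash
cat > plan.py <<'E'
import numpy as np,json
def ax(th):
    c,s=np.cos(th),np.sin(th);return np.array([c,-s]),np.array([s,c])
def tcp(u,z,deg):
    x,zz=ax(np.radians(deg));return np.array([u,z])-156*x+57*zz
def plan(w):
    "w: list of (lip u, lip z, nose-down deg); rows, shift in the row's starting frame"
    for a,b in zip(w,w[1:]):
        d=tcp(*b)-tcp(*a);x,zz=ax(np.radians(a[2]))
        print(b,"wy %.3f x %.1f z %.1f"%(np.radians(b[2]-a[2]),-d@x,-d@zz))
E
python3 - <<'E'
from plan import *
plan([(-25,115,0),(-25,113,7.5),(-25,110,15),(-25,105,22.5),(-25,100,30)])
plan([(-25,100,30),(-25,60,30),(-25,25,30),(-25,6,30),(-12,6,30),(0,6,30),(4,6,23),(8,6,16),(12,5,8),(17,5,0)])
E
```

```text
(-25, 113, 7.5) wy 0.131 x -8.8 z -17.9
(-25, 110, 15) wy 0.131 x -9.2 z -16.9
(-25, 105, 22.5) wy 0.131 x -10.1 z -15.0
(-25, 100, 30) wy 0.131 x -10.7 z -15.3
(-25, 60, 30) wy 0.000 x -20.0 z 34.6
(-25, 25, 30) wy 0.000 x -17.5 z 30.3
(-25, 6, 30) wy 0.000 x -9.5 z 16.5
(-12, 6, 30) wy 0.000 x -11.3 z -6.5
(0, 6, 30) wy 0.000 x -10.4 z -6.0
(4, 6, 23) wy -0.122 x 2.3 z 17.4
(8, 6, 16) wy -0.122 x 2.1 z 17.9
(12, 5, 8) wy -0.140 x 2.3 z 22.1
(17, 5, 0) wy -0.140 x 1.5 z 21.6
```

Emit:
servo_tool(
  moves=[
    {"wx": 0,"wy": 0,"wz": 0.01,"x": 0,"y": 0,"z": 0,"claw": 0},
    {"wx": 0,"wy": 0.131,"wz": 0,"x": -9,"y": 0,"z": -18,"claw": 0},
    {"wx": 0,"wy": 0.131,"wz": 0,"x": -9,"y": 0,"z": -17,"claw": 0},
    {"wx": 0,"wy": 0.131,"wz": 0,"x": -10,"y": 0,"z": -15,"claw": 0},
    {"wx": 0,"wy": 0.131,"wz": 0,"x": -11,"y": 0,"z": -15,"claw": 0},
    {"wx": 0,"wy": 0,"wz": 0,"x": 0,"y": 0,"z": 0,"claw": 0},
  ],
)

```text
time_s: 4.8
eef_pos: [0.5092, 0.008, 0.2183]
eef_rot: [[-0.859, 0.069, -0.508], [0.059, 0.998, 0.034], [0.509, -0.001, -0.861]]
ft_force: [0.6, -0.3, -3.8]
gripper_width: 0.0184
finger_force: 118.2
```

```bash
cat >> h.py <<'E'
def lip():
    s=st();R=np.array(s['eef_rot']);p=np.array(s['eef_pos'])
    L=p+R@np.array([-.156,.001,.057]);t=np.radians(-3.6);e=np.array([np.cos(t),np.sin(t)]);f=np.array([-e[1],e[0]]);c=np.array([.6335,-.0007])
    print("LIP tub u %.1f v %.1f z %.1f"%((L[:2]-c)@e*1000,(L[:2]-c)@f*1000,L[2]*1000),"nosedown %.1f roll %.2f yaw %.2f"%(np.degrees(np.arcsin(R[2,0])),np.degrees(np.arcsin(R[2,1])),np.degrees(np.arctan2(-R[0,1],R[1,1]))));return s
E
python3 -c "
from h import *
lip()"
```

```text
t 4.8 p [0.5092 0.008  0.2183] R [[-0.859, 0.069, -0.508], [0.059, 0.998, 0.034], [0.509, -0.001, -0.861]] F [ 0.6 -0.3 -3.8] w 0.0184 q [-0.    0.66  0.33  1.78  0.03  0.06]
LIP tub u -19.3 v 1.2 z 89.8 nosedown 30.6 roll -0.04 yaw -3.93
```

```bash
sed -i "s/x,zz=ax(np.radians(a\[2\]))/x,zz=ax(np.radians(b[2]))/; s/starting frame/end frame/" plan.py
python3 - <<'E'
from plan import *
plan([(-19,90,30),(-25,60,30),(-25,25,30),(-25,9,30),(-12,6,30),(0,6,30),(4,6,23),(8,6,16),(12,5,8),(17,5,0)])
E
```

```text
(-25, 60, 30) wy 0.000 x -9.8 z 29.0
(-25, 25, 30) wy 0.000 x -17.5 z 30.3
(-25, 9, 30) wy 0.000 x -8.0 z 13.9
(-12, 6, 30) wy 0.000 x -12.8 z -3.9
(0, 6, 30) wy 0.000 x -10.4 z -6.0
(4, 6, 23) wy -0.122 x 4.4 z 17.0
(8, 6, 16) wy -0.122 x 4.3 z 17.5
(12, 5, 8) wy -0.140 x 5.4 z 21.6
(17, 5, 0) wy -0.140 x 4.5 z 21.2
```

Emit:
servo_tool(
  moves=[
    {"wx": 0,"wy": -0.01,"wz": 0,"x": -10,"y": -1,"z": 29,"claw": 0},
    {"wx": 0,"wy": 0,"wz": 0,"x": -17,"y": 0,"z": 30,"claw": 0},
    {"wx": 0,"wy": 0,"wz": 0,"x": -8,"y": 0,"z": 14,"claw": 0},
    {"wx": 0,"wy": 0,"wz": 0,"x": 0,"y": 0,"z": 0,"claw": 0},
  ],
)

```text
time_s: 5.2
eef_pos: [0.4963, 0.0076, 0.1445]
eef_rot: [[-0.867, 0.068, -0.494], [0.059, 0.998, 0.034], [0.495, -0.0, -0.869]]
ft_force: [0.2, 0.4, -2.1]
gripper_width: 0.0185
finger_force: 118.2
```

```bash
python3 -c "
from h import *
lip()"
```

```text
t 5.2 p [0.4963 0.0076 0.1445] R [[-0.867, 0.068, -0.494], [0.059, 0.998, 0.034], [0.495, -0.0, -0.869]] F [ 0.2  0.4 -2.1] w 0.0185 q [-0.    0.66  0.15  1.57  0.03  0.06]
LIP tub u -30.1 v 0.0 z 17.8 nosedown 29.7 roll -0.02 yaw -3.91
```

Run:
```python
from plan import *
plan([(-30,18,30),(-22,9,30),(-11,6,30),(0,6,30),(4,6,23),(8,6,16),(13,6,8),(18,6,0)])
```

```text
(-22, 9, 30) wy 0.000 x -11.4 z 3.8
(-11, 6, 30) wy 0.000 x -11.0 z -2.9
(0, 6, 30) wy 0.000 x -9.5 z -5.5
(4, 6, 23) wy -0.122 x 4.4 z 17.0
(8, 6, 16) wy -0.122 x 4.3 z 17.5
(13, 6, 8) wy -0.140 x 4.5 z 20.5
(18, 6, 0) wy -0.140 x 4.5 z 21.2
```

Emit:
servo_tool(
  moves=[
    {"wx": 0,"wy": 0,"wz": 0,"x": -11.5,"y": 0,"z": 4,"claw": 0},
    {"wx": 0,"wy": 0,"wz": 0,"x": -11,"y": 0,"z": -3,"claw": 0},
    {"wx": 0,"wy": 0,"wz": 0,"x": -9.5,"y": 0,"z": -5.5,"claw": 0},
    {"wx": 0,"wy": 0,"wz": 0,"x": 0,"y": 0,"z": 0,"claw": 0},
  ],
)

```text
time_s: 5.6
eef_pos: [0.5299, 0.0045, 0.1353]
eef_rot: [[-0.871, 0.069, -0.487], [0.06, 0.998, 0.034], [0.488, 0.0, -0.873]]
ft_force: [0.1, 0.6, -2.0]
gripper_width: 0.0185
finger_force: 118.2
```

```bash
python3 -c "
from h import *
lip()"
```

```text
t 5.6 p [0.5299 0.0045 0.1353] R [[-0.871, 0.069, -0.487], [0.06, 0.998, 0.034], [0.488, 0.0, -0.873]] F [ 0.1  0.6 -2. ] w 0.0185 q [-0.01  0.72  0.24  1.6   0.03  0.05]
LIP tub u 4.7 v -1.0 z 9.5 nosedown 29.2 roll 0.01 yaw -3.98
```

Run:
```python
from plan import *
plan([(4.7,9.5,29.2),(8,8,22),(11,7,15),(15,6,7.5),(20,6,0)])
```

```text
(8, 8, 22) wy -0.126 x 4.8 z 19.3
(11, 7, 15) wy -0.122 x 5.0 z 18.8
(15, 6, 7.5) wy -0.131 x 4.7 z 20.3
(20, 6, 0) wy -0.131 x 3.8 z 19.9
```

Emit:
servo_tool(
  moves=[
    {"wx": 0,"wy": -0.126,"wz": 0,"x": 5,"y": 0.5,"z": 19,"claw": 0},
    {"wx": 0,"wy": -0.122,"wz": 0,"x": 5,"y": 0.5,"z": 19,"claw": 0},
    {"wx": 0,"wy": -0.131,"wz": 0,"x": 4.5,"y": 0,"z": 20,"claw": 0},
    {"wx": 0,"wy": -0.131,"wz": 0,"x": 4,"y": 0,"z": 19,"claw": 0},
    {"wx": 0,"wy": 0,"wz": 0,"x": 0,"y": 0,"z": 0,"claw": 0},
  ],
)

```text
time_s: 6.1
eef_pos: [0.4814, 0.0085, 0.0701]
eef_rot: [[-0.998, 0.069, -0.003], [0.069, 0.998, 0.001], [0.003, 0.0, -1.0]]
ft_force: [0.1, -0.3, -0.9]
gripper_width: 0.0179
finger_force: 118.0
```

```bash
python3 -c "
from h import *
lip()
im,d=get_image('top');a=cv2.resize(im[140:300,260:380],None,fx=2.5,fy=2.5,interpolation=cv2.INTER_CUBIC)
im,d=get_image('scene');b=cv2.resize(im[190:300,260:420],None,fx=3,fy=3,interpolation=cv2.INTER_CUBIC)
c=np.zeros((400,800,3),np.uint8);c[:,:300]=a;c[:330,310:790]=b;cv2.imwrite('pics/c2.png',c)"
```

```text
t 6.1 p [0.4814 0.0085 0.0701] R [[-0.998, 0.069, -0.003], [0.069, 0.998, 0.001], [0.003, 0.0, -1.0]] F [ 0.1 -0.3 -0.9] w 0.0179 q [ 0.02  0.32 -0.51  0.74  0.    0.09]
LIP tub u 3.4 v -0.3 z 12.5 nosedown 0.2 roll 0.02 yaw -3.96
```

View pics/c2.png

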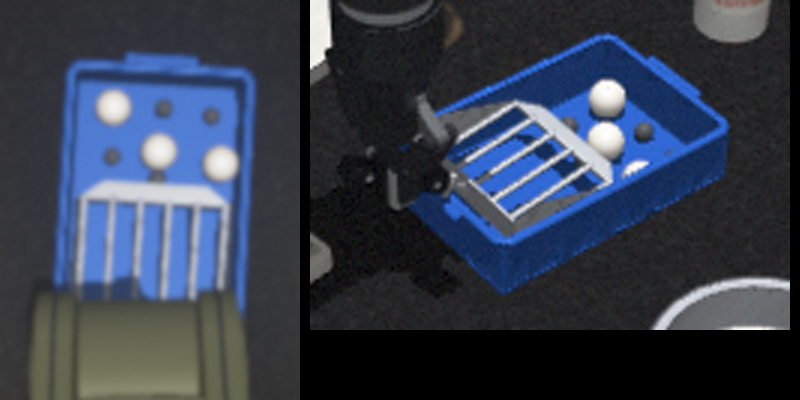

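The scoop is level inside the tub with its lip at crop (155,187), the balls ahead of it and one small ball just at the lip. I back off slightly, lower, then advance.

Emit:
servo_tool(
  moves=[
    {"wx": 0,"wy": 0,"wz": 0.0,"x": 2.5,"y": 0,"z": 0,"claw": 0},
    {"wx": 0,"wy": 0,"wz": 0,"x": 0,"y": 0,"z": 4,"claw": 0},
    {"wx": 0,"wy": 0,"wz": 0,"x": 0,"y": 0,"z": 3,"claw": 0},
    {"wx": 0,"wy": 0,"wz": 0,"x": 0,"y": 0,"z": 0,"claw": 0},
  ],
)

```text
time_s: 6.6
eef_pos: [0.4833, 0.0088, 0.0654]
eef_rot: [[-0.998, 0.069, -0.01], [0.069, 0.998, 0.002], [0.01, 0.001, -1.0]]
ft_force: [-14.0, 1.4, 29.7]
gripper_width: 0.0179
finger_force: 121.6
```

```bash
python3 -c "
from h import *
lip()"
```

```text
t 6.6 p [0.4833 0.0088 0.0654] R [[-0.998, 0.069, -0.01], [0.069, 0.998, 0.002], [0.01, 0.001, -1.0]] F [-14.    1.4  29.7] w 0.0179 q [ 0.02  0.33 -0.51  0.74  0.    0.09]
LIP tub u 4.9 v 0.1 z 6.8 nosedown 0.6 roll 0.06 yaw -3.98
```

Emit:
servo_tool(
  moves=[
    {"wx": 0,"wy": 0,"wz": 0,"x": 0,"y": 0,"z": -5,"claw": 0},
    {"wx": 0,"wy": 0,"wz": 0,"x": 0,"y": 0,"z": 0,"claw": 0},
  ],
)

```text
time_s: 6.8
eef_pos: [0.4852, 0.0084, 0.068]
eef_rot: [[-0.998, 0.07, -0.007], [0.07, 0.998, 0.001], [0.007, 0.0, -1.0]]
ft_force: [-1.9, 0.1, 5.9]
gripper_width: 0.0183
finger_force: 117.9
```

```bash
python3 -c "
from h import *
lip()
im,d=get_image('top');np.savez('pics/t3.npz',im=im,d=d);a=cv2.resize(im[150:260,270:370],None,fx=4,fy=4,interpolation=cv2.INTER_CUBIC)
im,d=get_image('scene');np.savez('pics/s3.npz',im=im,d=d);b=cv2.resize(im[190:300,270:400],None,fx=3,fy=3,interpolation=cv2.INTER_CUBIC)
c=np.zeros((440,800,3),np.uint8);c[:,:400]=a;c[:330,405:795]=b;cv2.imwrite('pics/c3.png',c)"
```

```text
t 6.8 p [0.4852 0.0084 0.068 ] R [[-0.998, 0.07, -0.007], [0.07, 0.998, 0.001], [0.007, 0.0, -1.0]] F [-1.9  0.1  5.9] w 0.0183 q [ 0.02  0.33 -0.5   0.74  0.    0.09]
LIP tub u 7.0 v -0.3 z 9.8 nosedown 0.4 roll 0.01 yaw -4.00
```

View pics/c3.png

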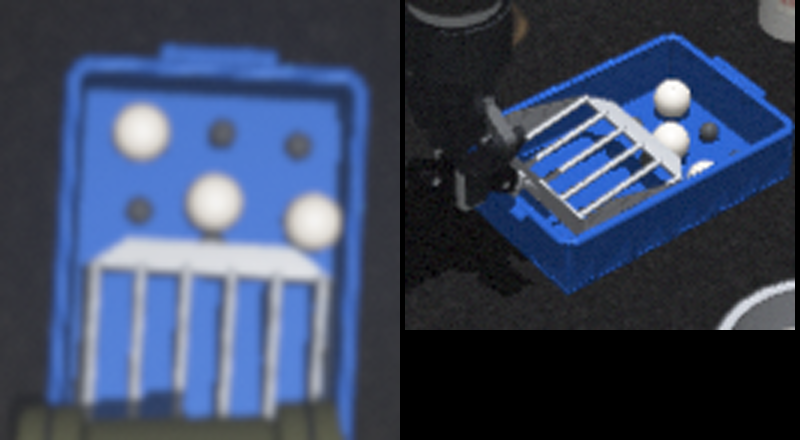

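The lip is at crop (215,250) and the small ball is right at its edge, below a white ball. I check the scoop's actual pitch by depth.

```bash
python3 -c "
from h import *
z=np.load('pics/t3.npz');W=cloud('top',z['d'])[200:256,285:360].reshape(-1,3)
t=np.radians(-3.6);e=np.array([np.cos(t),np.sin(t)]);f=np.array([-e[1],e[0]]);c=np.array([.6335,-.0007])
u,v=(W[:,:2]-c)@e*1000,(W[:,:2]-c)@f*1000;h=W[:,2]*1000
for a in range(-100,30,8):
    k=(u>a)&(u<a+8)&(abs(v)<52);
    if k.sum()>5:print(a,k.sum(),np.percentile(h[k],[5,25,50,75,90,97]))
im,d=get_image('scene');W=cloud('scene',d).reshape(-1,3);u,v=(W[:,:2]-c)@e*1000,(W[:,:2]-c)@f*1000;h=W[:,2]*1000
print('scene')
for a in range(-110,30,8):
    k=(u>a)&(u<a+8)&(abs(v)<50)&(h<60);
    if k.sum()>5:print(a,k.sum(),np.percentile(h[k],[5,50,75,90,97]))
lip()
"
```

```text
-100 28 [516.1805 520.791  521.7259 525.1318 526.3792 526.686 ]
-68 93 [ 0.6044  3.0304  4.1497 28.8441 31.3753 32.588 ]
-60 171 [-0.185   2.4408  3.9201  7.0708 33.0092 35.2049]
-52 186 [ 0.6604  2.6982  4.5094  7.0963 33.9779 36.3622]
-44 191 [ 0.0009  2.3265  3.9157  6.7686 36.1236 37.473 ]
-36 195 [ 0.453   2.4033  3.8605  6.8831 36.8314 39.2274]
-28 192 [ 0.5975  2.4135  4.1759  6.5355 38.5553 41.0026]
-20 181 [ 0.2423  2.1112  3.57    6.4913 40.1929 42.1878]
-12 194 [-0.0399  1.9828  3.8025  6.1678 41.4304 44.3741]
-4 192 [-0.0076  2.0031  3.6985  6.5519 43.7496 46.5748]
4 307 [ 1.6236  4.0657 41.0249 43.4098 45.0178 46.0483]
12 197 [40.3215 42.0293 43.1537 44.4298 45.6504 46.9126]
20 60 [ 2.2135 17.3922 41.0076 43.9791 45.8044 46.6242]
28 206 [ 0.1697  2.5057  4.5111 14.5545 27.4846 31.3085]
scene
-110 196 [-1.5553 16.9667 28.005  50.5686 54.2704]
-102 6 [48.9599 50.8005 54.6326 56.8317 57.6188]
-94 63 [43.0179 52.3523 54.5974 56.1891 56.8076]
-86 76 [26.2554 36.6798 43.5648 51.6701 54.6074]
-78 46 [0.7982 3.6482 5.2532 8.1887 9.0503]
-70 41 [ 0.1311 28.9641 31.4841 32.4685 34.8666]
-62 33 [28.8633 32.3599 33.4923 35.2075 36.6579]
-54 66 [ 2.2832  6.8867 33.2531 35.7183 36.4279]
-46 74 [ 1.7018  6.1306 33.8356 35.9805 37.8997]
-38 81 [ 0.4599  5.9516 36.0233 39.5114 41.0655]
-30 73 [ 0.11    4.8167 37.7922 40.0602 41.9813]
-22 73 [ 1.2214  6.5743 39.3863 41.218  41.9991]
-14 78 [ 0.7003  5.7528 40.3926 43.3582 45.4359]
-6 80 [ 1.3826  6.2401 42.4223 45.4745 46.6164]
2 143 [ 1.5431 42.0081 44.3815 45.734  47.0197]
10 147 [ 1.5229 41.8522 43.9656 45.7283 47.0525]
18 81 [ 1.0603  8.4094 41.0162 43.3146 44.6952]
26 40 [ 0.5092  3.4221  9.6204 29.079  30.1554]
t 6.95 p [0.4851 0.0084 0.0678] R [[-0.998, 0.07, -0.007], [0.07, 0.998, 0.001], [0.007, 0.0, -1.0]] F [-1.8  1.   7.6] w 0.0183 q [ 0.02  0.33 -0.5   0.74  0.    0.09]
LIP tub u 6.9 v -0.3 z 9.6 nosedown 0.4 roll 0.01 yaw -4.00
```

The depth shows that the scoop has pivoted about 11° nose-up in the grip, because the handle met the near rim while I was levelling. I'll work with that offset, and only level once the lip is past u≈40.

```bash
sed -i 's/-156\*x+57\*zz/-LX*x-LZ*zz/; s/^import.*/import numpy as np\nLX,LZ,OFF=168,-24.4,11.3/; s/x,zz=ax(np.radians(deg))/x,zz=ax(np.radians(deg+OFF))/; s/x,zz=ax(np.radians(b\[2\]))/x,zz=ax(np.radians(b[2]+OFF))/' plan.py
sed -i 's/\[-.156,.001,.057\]/[-.168,.001,.0244]/; s/np.degrees(np.arcsin(R\[2,0\]))/np.degrees(np.arcsin(R[2,0]))-11.3/' h.py
cat plan.py; python3 -c "
from h import *
from plan import *
lip();c=np.array([.6335,-.0007]);t=np.radians(-3.6);e=np.array([np.cos(t),np.sin(t)]);f=np.array([-e[1],e[0]])
z=np.load('pics/t3.npz')
for ce,a in balls(z['im'],box=(292,165,362,212)):
  P=ray('top',ce,.019)[0,:2]-c;print('white',a,P@e*1000,P@f*1000)
plan([(19,43,-11),(15,65,-11),(-5,75,-11),(-24,80,-11)]);plan([(-24,80,-11)]+[(-24,80,a) for a in (-5,1,7,13,19,25,30)])
"
```

```text
import numpy as np
LX,LZ,OFF=168,-24.4,11.3
def ax(th):
    c,s=np.cos(th),np.sin(th);return np.array([c,-s]),np.array([s,c])
def tcp(u,z,deg):
    x,zz=ax(np.radians(deg+OFF));return np.array([u,z])-LX*x-LZ*zz
def plan(w):
    "w: list of (lip u, lip z, nose-down deg); rows, shift in the row's end frame"
    for a,b in zip(w,w[1:]):
        d=tcp(*b)-tcp(*a);x,zz=ax(np.radians(b[2]+OFF))
        print(b,"wy %.3f x %.1f z %.1f"%(np.radians(b[2]-a[2]),-d@x,-d@zz))
t 6.95 p [0.4851 0.0084 0.0678] R [[-0.998, 0.07, -0.007], [0.07, 0.998, 0.001], [0.007, 0.0, -1.0]] F [-1.8  1.   7.6] w 0.0183 q [ 0.02  0.33 -0.5   0.74  0.    0.09]
LIP tub u 19.1 v -0.4 z 42.1 nosedown -10.9 roll 0.01 yaw -4.00
white 160 80.88571184589644 38.70864267412755
white 168 46.04156387835618 -1.438204202154651
white 165 38.458374211260875 -52.46688966662148
white 65 23.319354982558345 11.788278387658345
(15, 65, -11) wy 0.000 x 4.1 z -22.0
(-5, 75, -11) wy 0.000 x 20.1 z -9.9
(-24, 80, -11) wy 0.000 x 19.0 z -4.9
(-24, 80, -5) wy 0.105 x -1.6 z -17.7
(-24, 80, 1) wy 0.105 x -1.6 z -17.7
(-24, 80, 7) wy 0.105 x -1.6 z -17.7
(-24, 80, 13) wy 0.105 x -1.6 z -17.7
(-24, 80, 19) wy 0.105 x -1.6 z -17.7
(-24, 80, 25) wy 0.105 x -1.6 z -17.7
(-24, 80, 30) wy 0.087 x -1.5 z -14.7
```

```bash
python3 -c "
from plan import *
plan([(19,42,-11),(12,60,-11)]+[(5,62,a) for a in (-5.6,-0.2,5.2,10.6,16)])
"
```

```text
(12, 60, -11) wy 0.000 x 7.1 z -18.0
(5, 62, -5.6) wy 0.094 x 5.6 z -17.2
(5, 62, -0.2) wy 0.094 x -1.6 z -15.9
(5, 62, 5.2) wy 0.094 x -1.6 z -15.9
(5, 62, 10.6) wy 0.094 x -1.6 z -15.9
(5, 62, 16) wy 0.094 x -1.6 z -15.9
```

Emit:
servo_tool(
  moves=[
    {"wx": 0,"wy": 0,"wz": 0,"x": 7,"y": 0,"z": -18,"claw": 0},
    {"wx": 0,"wy": 0.094,"wz": 0,"x": 5.5,"y": 0,"z": -17,"claw": 0},
    {"wx": 0,"wy": 0.094,"wz": 0,"x": -1.5,"y": 0,"z": -16,"claw": 0},
    {"wx": 0,"wy": 0.094,"wz": 0,"x": -1.5,"y": 0,"z": -16,"claw": 0},
    {"wx": 0,"wy": 0.094,"wz": 0,"x": -1.5,"y": 0,"z": -16,"claw": 0},
    {"wx": 0,"wy": 0.094,"wz": 0,"x": -1.5,"y": 0,"z": -16,"claw": 0},
    {"wx": 0,"wy": 0,"wz": 0,"x": 0,"y": 0,"z": 0,"claw": 0},
    {"wx": 0,"wy": 0,"wz": 0,"x": 0,"y": 0,"z": 0,"claw": 0},
  ],
)

```text
time_s: 7.75
eef_pos: [0.4935, 0.0076, 0.1607]
eef_rot: [[-0.885, 0.07, -0.46], [0.062, 0.998, 0.032], [0.461, -0.0, -0.887]]
ft_force: [-0.3, -0.1, -1.5]
gripper_width: 0.018
finger_force: 117.7
```

```bash
python3 -c "
from h import *
lip()
im,d=get_image('top');W=cloud('top',d)[190:262,285:360].reshape(-1,3)
t=np.radians(-3.6);e=np.array([np.cos(t),np.sin(t)]);f=np.array([-e[1],e[0]]);c=np.array([.6335,-.0007])
u,v=(W[:,:2]-c)@e*1000,(W[:,:2]-c)@f*1000;h=W[:,2]*1000
for a in range(-90,30,8):
    k=(u>a)&(u<a+8)&(abs(v)<52)&(h>34)&(h<150);
    if k.sum()>5:print(a,k.sum(),np.percentile(h[k],[5,50,90]))
m=(h>50)&(u>-20);print('v range',v[m].min(),v[m].max(),u[m].max())
"
```

```text
t 7.75 p [0.4935 0.0076 0.1607] R [[-0.885, 0.07, -0.46], [0.062, 0.998, 0.032], [0.461, -0.0, -0.887]] F [-0.3 -0.1 -1.5] w 0.018 q [-0.    0.62  0.12  1.56  0.03  0.06]
LIP tub u -2.4 v -0.6 z 61.6 nosedown 16.2 roll -0.01 yaw -4.01Traceback (most recent call last):
  File "<string>", line 10, in <module>
    m=(h>50)&(u>-20);print('v range',v[m].min(),v[m].max(),u[m].max())
                                     ~~~~~~~~^^
    return umr_minimum(a, axis, None, out, keepdims, initial, where)
ValueError: zero-size array to reduction operation minimum which has no identity
```

```bash
python3 -c "
from h import *
im,d=get_image('top');np.savez('pics/t4.npz',im=im,d=d);a=cv2.resize(im[140:260,270:370],None,fx=3.5,fy=3.5,interpolation=cv2.INTER_CUBIC)
im,d=get_image('scene');np.savez('pics/s4.npz',im=im,d=d);b=cv2.resize(im[170:300,260:400],None,fx=3.1,fy=3.1,interpolation=cv2.INTER_CUBIC)
c=np.zeros((420,800,3),np.uint8);c[:,:350]=a;c[:403,360:794]=b;cv2.imwrite('pics/c4.png',c)
W=cloud('scene',d)[170:300,260:400].reshape(-1,3)
t=np.radians(-3.6);e=np.array([np.cos(t),np.sin(t)]);f=np.array([-e[1],e[0]]);c=np.array([.6335,-.0007])
u,v=(W[:,:2]-c)@e*1000,(W[:,:2]-c)@f*1000;h=W[:,2]*1000
for a in range(-120,30,8):
    k=(u>a)&(u<a+8)&(abs(v)<58)&(h>20)&(h<150);
    if k.sum()>5:print(a,k.sum(),np.percentile(h[k],[5,25,50,75,90]))
"
```

```text
-120 130 [ 44.4298  48.8591  50.5982  53.5248 135.4568]
-112 262 [22.3452 28.0148 41.5698 51.6295 55.8706]
-104 278 [ 92.8185  96.8584 101.8222 109.9103 116.5334]
-96 76 [110.158  115.1344 118.9652 121.6442 123.2454]
-72 7 [85.0253 85.384  86.5503 93.2646 99.8307]
-64 31 [80.3771 83.1425 84.7853 89.6179 99.6252]
-56 25 [76.7734 79.4576 80.2598 82.1709 83.9442]
-48 30 [74.9148 78.2358 78.9257 80.8283 84.5489]
-40 33 [72.3291 74.4031 76.6858 78.429  80.745 ]
-32 35 [70.1847 72.6308 74.4789 75.4876 76.0453]
-24 65 [67.2154 69.102  70.1047 71.9119 73.2696]
-16 64 [64.9538 66.4575 67.6906 68.8532 70.0858]
-8 45 [61.6454 62.7842 64.0848 64.9247 65.7309]
24 14 [20.5503 24.3921 26.3573 31.9697 33.5743]
```

View pics/c4.png

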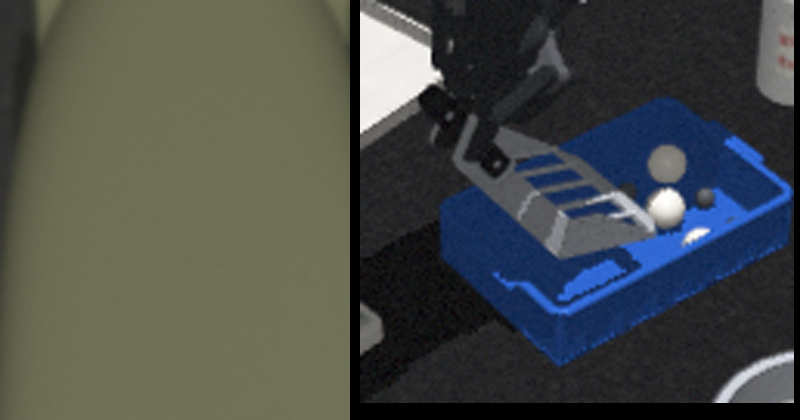

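The scene view shows the scoop nose-down with its lip at about crop (650,235), ahead of a bare floor. This matches the model, so I lower it and push forward.

```bash
python3 -c "
from plan import *
plan([(-2.4,61.6,16.2),(0,40,16),(2,22,16),(3,10,16)])
"
```

```text
(0, 40, 16) wy -0.003 x -12.0 z 18.7
(2, 22, 16) wy 0.000 x -10.0 z 15.1
(3, 10, 16) wy 0.000 x -6.4 z 10.2
```

Emit:
servo_tool(
  moves=[
    {"wx": 0,"wy": 0,"wz": 0,"x": -12,"y": 0,"z": 18.5,"claw": 0},
    {"wx": 0,"wy": 0,"wz": 0,"x": -10,"y": 0,"z": 15,"claw": 0},
    {"wx": 0,"wy": 0,"wz": 0,"x": -6.5,"y": 0,"z": 10,"claw": 0},
    {"wx": 0,"wy": 0,"wz": 0,"x": 0,"y": 0,"z": 0,"claw": 0},
    {"wx": 0,"wy": 0,"wz": 0,"x": 0,"y": 0,"z": 0,"claw": 0},
  ],
)

```text
time_s: 8.4
eef_pos: [0.4974, 0.0074, 0.1118]
eef_rot: [[-0.886, 0.07, -0.459], [0.062, 0.998, 0.032], [0.46, 0.0, -0.888]]
ft_force: [0.3, 0.3, -1.3]
gripper_width: 0.0181
finger_force: 117.6
```

```bash
python3 -c "
from h import *
from plan import *
lip()
plan([(3,10,16),(14,6,16),(25,6,16),(36,6,16),(46,6,16)])"
```

```text
t 8.4 p [0.4974 0.0074 0.1118] R [[-0.886, 0.07, -0.459], [0.062, 0.998, 0.032], [0.46, 0.0, -0.888]] F [ 0.3  0.3 -1.3] w 0.0181 q [-0.    0.66  0.07  1.46  0.03  0.06]
LIP tub u 1.6 v -0.5 z 12.8 nosedown 16.1 roll 0.00 yaw -4.00
(14, 6, 16) wy 0.000 x -11.6 z -1.5
(25, 6, 16) wy 0.000 x -9.8 z -5.0
(36, 6, 16) wy 0.000 x -9.8 z -5.0
(46, 6, 16) wy 0.000 x -8.9 z -4.6
```

Emit:
servo_tool(
  moves=[
    {"wx": 0,"wy": 0,"wz": 0,"x": -3,"y": 0,"z": 6,"claw": 0},
    {"wx": 0,"wy": 0,"wz": 0,"x": 0,"y": 0,"z": 0,"claw": 0},
    {"wx": 0,"wy": 0,"wz": 0,"x": -10,"y": 0,"z": -5,"claw": 0},
    {"wx": 0,"wy": 0,"wz": 0,"x": -10,"y": 0,"z": -5,"claw": 0},
    {"wx": 0,"wy": 0,"wz": 0,"x": -10,"y": 0,"z": -5,"claw": 0},
    {"wx": 0,"wy": 0,"wz": 0,"x": -10,"y": 0,"z": -5,"claw": 0},
    {"wx": 0,"wy": 0,"wz": 0,"x": 0,"y": 0,"z": 0,"claw": 0},
  ],
)

```text
time_s: 9.1
eef_pos: [0.5439, 0.0041, 0.1034]
eef_rot: [[-0.886, 0.07, -0.458], [0.062, 0.998, 0.032], [0.459, 0.0, -0.888]]
ft_force: [-0.7, -0.6, -2.5]
gripper_width: 0.0185
finger_force: 117.6
```

```bash
python3 -c "
from h import *
from plan import *
lip()
"
```

```text
t 9.1 p [0.5439 0.0041 0.1034] R [[-0.886, 0.07, -0.458], [0.062, 0.998, 0.032], [0.459, 0.0, -0.888]] F [-0.7 -0.6 -2.5] w 0.0185 q [-0.01  0.74  0.21  1.52  0.03  0.05]
LIP tub u 48.3 v -0.8 z 4.6 nosedown 16.0 roll 0.00 yaw -4.00
```

```bash
python3 -c "
from plan import *
plan([(48.3,4.6,16),(52,6,12),(56,6,8),(60,6,4),(64,6,0)])
"
```

```text
(52, 6, 12) wy -0.070 x -0.7 z 8.9
(56, 6, 8) wy -0.070 x -1.7 z 10.3
(60, 6, 4) wy -0.070 x -1.7 z 10.6
(64, 6, 0) wy -0.070 x -1.8 z 10.9
```

Emit:
servo_tool(
  moves=[
    {"wx": 0,"wy": -0.07,"wz": 0,"x": -1.5,"y": 0,"z": 8.5,"claw": 0},
    {"wx": 0,"wy": -0.07,"wz": 0,"x": -2,"y": 0,"z": 10,"claw": 0},
    {"wx": 0,"wy": -0.07,"wz": 0,"x": -2,"y": 0,"z": 10,"claw": 0},
    {"wx": 0,"wy": -0.07,"wz": 0,"x": -2,"y": 0,"z": 10,"claw": 0},
    {"wx": 0,"wy": 0,"wz": 0,"x": 0,"y": 0,"z": 0,"claw": 0},
  ],
)

```text
time_s: 9.6
eef_pos: [0.5304, 0.0048, 0.065]
eef_rot: [[-0.977, 0.069, -0.202], [0.068, 0.998, 0.014], [0.202, -0.0, -0.979]]
ft_force: [-0.6, -0.4, -2.7]
gripper_width: 0.0182
finger_force: 117.6
```

```bash
python3 -c "
from h import *
lip()
im,d=get_image('top');np.savez('pics/t5.npz',im=im,d=d);a=cv2.resize(im[140:260,270:370],None,fx=3.5,fy=3.5,interpolation=cv2.INTER_CUBIC)
im,d=get_image('scene');np.savez('pics/s5.npz',im=im,d=d);b=cv2.resize(im[170:300,270:410],None,fx=3.1,fy=3.1,interpolation=cv2.INTER_CUBIC)
c=np.zeros((420,800,3),np.uint8);c[:,:350]=a;c[:403,360:794]=b;cv2.imwrite('pics/c5.png',c)
"
```

```text
t 9.6 p [0.5304 0.0048 0.065 ] R [[-0.977, 0.069, -0.202], [0.068, 0.998, 0.014], [0.202, -0.0, -0.979]] F [-0.6 -0.4 -2.7] w 0.0182 q [ 0.    0.54 -0.18  1.05  0.01  0.07]
LIP tub u 56.3 v -1.1 z 7.1 nosedown 0.4 roll -0.02 yaw -3.99
```

View pics/c5.png

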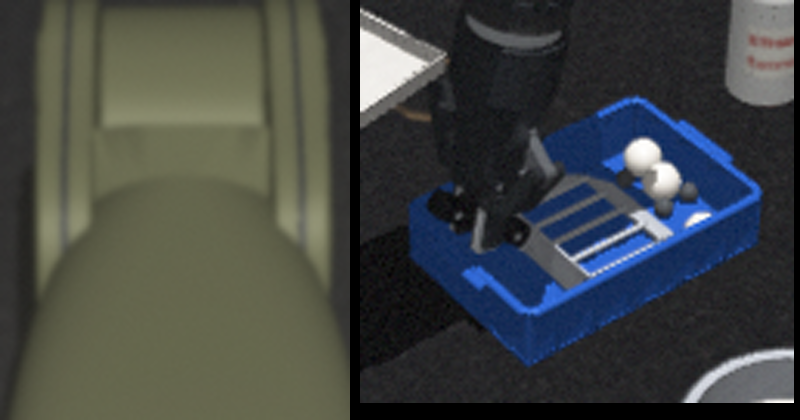

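Scoop is flat in the tub, with three white balls ahead of the lip near (640,160), (660,180) and (697,220). I push forward gently.

Emit:
servo_tool(
  moves=[
    {"wx": 0,"wy": -0.007,"wz": 0,"x": 0,"y": 0.5,"z": 1.5,"claw": 0},
    {"wx": 0,"wy": 0,"wz": 0,"x": -6,"y": 0.5,"z": -1,"claw": 0},
    {"wx": 0,"wy": 0,"wz": 0,"x": -6,"y": 0,"z": -1.2,"claw": 0},
    {"wx": 0,"wy": 0,"wz": 0,"x": -6,"y": 0,"z": -1.2,"claw": 0},
    {"wx": 0,"wy": 0,"wz": 0,"x": -6,"y": 0,"z": -1.2,"claw": 0},
    {"wx": 0,"wy": 0,"wz": 0,"x": -6,"y": 0,"z": -1.2,"claw": 0},
    {"wx": 0,"wy": 0,"wz": 0,"x": -5,"y": 0,"z": -1,"claw": 0},
    {"wx": 0,"wy": 0,"wz": 0,"x": 0,"y": 0,"z": 0,"claw": 0},
  ],
)

```text
time_s: 10.5
eef_pos: [0.5722, 0.0031, 0.0634]
eef_rot: [[-0.98, 0.07, -0.189], [0.069, 0.998, 0.013], [0.189, -0.0, -0.982]]
ft_force: [-0.3, 0.3, -4.2]
gripper_width: 0.0184
finger_force: 117.5
```

```bash
python3 -c "
from h import *
lip()
"
```

```text
t 10.5 p [0.5722 0.0031 0.0634] R [[-0.98, 0.07, -0.189], [0.069, 0.998, 0.013], [0.189, -0.0, -0.982]] F [-0.3  0.3 -4.2] w 0.0184 q [-0.    0.59 -0.08  1.09  0.01  0.07]
LIP tub u 99.0 v -0.2 z 7.7 nosedown -0.4 roll -0.01 yaw -4.00
```

Emit:
servo_tool(
  moves=[
    {"wx": 0,"wy": 0,"wz": 0,"x": -2,"y": 0,"z": 1,"claw": 0},
    {"wx": 0,"wy": 0,"wz": 0,"x": -2,"y": 0,"z": 0.5,"claw": 0},
    {"wx": 0,"wy": 0,"wz": 0,"x": -1,"y": 0,"z": 0,"claw": 0},
    {"wx": 0,"wy": 0,"wz": 0,"x": 0,"y": 0,"z": 0,"claw": 0},
  ],
)

```text
time_s: 10.9
eef_pos: [0.576, 0.0029, 0.0614]
eef_rot: [[-0.979, 0.07, -0.189], [0.069, 0.998, 0.013], [0.19, -0.0, -0.982]]
ft_force: [-0.3, 0.1, -4.8]
gripper_width: 0.0181
finger_force: 117.5
```

```bash
python3 -c "
from h import *
from plan import *
lip()
im,d=get_image('scene');b=cv2.resize(im[180:290,280:420],None,fx=4,fy=4,interpolation=cv2.INTER_CUBIC)
cv2.imwrite('pics/c6.png',b)
plan([(104,5,-0.4),(104,14,-5),(104,23,-10),(103,32,-15)])
"
```

```text
t 10.9 p [0.576  0.0029 0.0614] R [[-0.979, 0.07, -0.189], [0.069, 0.998, 0.013], [0.19, -0.0, -0.982]] F [-0.3  0.1 -4.8] w 0.0181 q [-0.    0.6  -0.07  1.09  0.01  0.07]
LIP tub u 102.7 v -0.2 z 5.6 nosedown -0.4 roll -0.00 yaw -4.00
(104, 14, -5) wy -0.080 x 3.5 z 4.4
(104, 23, -10) wy -0.087 x 3.0 z 5.6
(103, 32, -15) wy -0.087 x 3.2 z 5.5
```

View pics/c6.png

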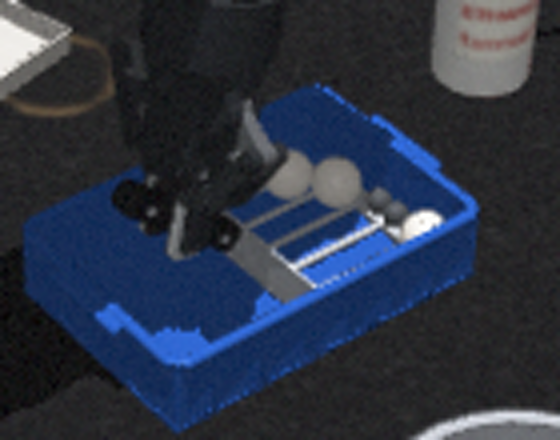

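Two white balls are in the basket at (285,172) and (337,182). The third is at (422,225) in the right corner, and two small balls are on the lip at (385,205). I raise the nose.

Emit:
servo_tool(
  moves=[
    {"wx": 0,"wy": -0.08,"wz": 0,"x": 3,"y": 0,"z": 3.5,"claw": 0},
    {"wx": 0,"wy": -0.087,"wz": 0,"x": 3,"y": 0,"z": 5,"claw": 0},
    {"wx": 0,"wy": -0.08,"wz": 0,"x": 3,"y": 0,"z": 4.5,"claw": 0},
    {"wx": 0,"wy": 0,"wz": 0,"x": 0,"y": 0,"z": 0,"claw": 0},
    {"wx": 0,"wy": 0,"wz": 0,"x": 0,"y": 0,"z": 0,"claw": 0},
  ],
)

```text
time_s: 11.45
eef_pos: [0.5648, 0.0036, 0.0499]
eef_rot: [[-0.996, 0.07, 0.054], [0.069, 0.998, -0.004], [-0.054, -0.0, -0.999]]
ft_force: [0.5, 0.3, -4.0]
gripper_width: 0.0181
finger_force: 118.5
```

```bash
python3 -c "
from h import *
from plan import *
lip()
im,d=get_image('scene');b=cv2.resize(im[180:290,280:420],None,fx=4,fy=4,interpolation=cv2.INTER_CUBIC)
cv2.imwrite('pics/c7.png',b)
"
```

```text
t 11.45 p [0.5648 0.0036 0.0499] R [[-0.996, 0.07, 0.054], [0.069, 0.998, -0.004], [-0.054, -0.0, -0.999]] F [ 0.5  0.3 -4. ] w 0.0181 q [ 0.01  0.43 -0.4   0.69 -0.    0.08]
LIP tub u 100.2 v -0.1 z 34.5 nosedown -14.4 roll -0.00 yaw -3.99
```

View pics/c7.png

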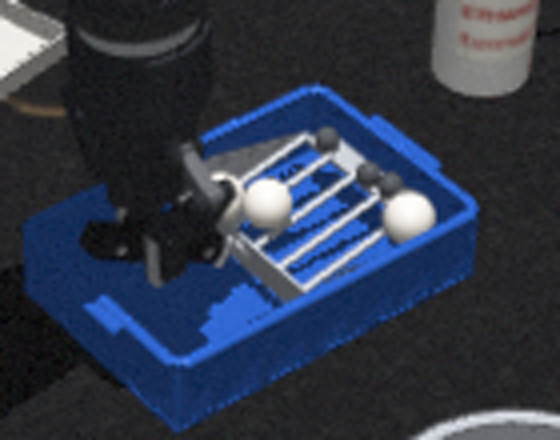

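Two white balls sit at the back (268,203 and ~232,195). The third is on the lip corner at (408,217), and three small balls are held on the lip against the far wall. I tilt further so they roll back.

```bash
python3 -c "
from plan import *
plan([(100.2,34.5,-14.4),(100,41,-18.5),(100,47,-23),(96,48,-23),(96,48,-23)])"
```

```text
(100, 41, -18.5) wy -0.072 x 1.6 z 5.5
(100, 47, -23) wy -0.079 x 1.2 z 7.2
(96, 48, -23) wy 0.000 x 3.7 z -1.8
(96, 48, -23) wy 0.000 x 0.0 z 0.0
```

Emit:
servo_tool(
  moves=[
    {"wx": 0,"wy": -0.072,"wz": 0,"x": 1.5,"y": 0,"z": 4,"claw": 0},
    {"wx": 0,"wy": -0.079,"wz": 0,"x": 1,"y": 0,"z": 6,"claw": 0},
    {"wx": 0,"wy": 0,"wz": 0,"x": 1,"y": 0,"z": 0,"claw": 0},
    {"wx": 0,"wy": 0,"wz": 0,"x": 0,"y": 0,"z": 0,"claw": 0},
    {"wx": 0,"wy": 0,"wz": 0,"x": 0,"y": 0,"z": 0,"claw": 0},
  ],
)

```text
time_s: 12.0
eef_pos: [0.5666, 0.0037, 0.0406]
eef_rot: [[-0.976, 0.07, 0.208], [0.068, 0.998, -0.014], [-0.208, 0.0, -0.978]]
ft_force: [0.4, -0.8, -3.1]
gripper_width: 0.018
finger_force: 118.4
```

```bash
python3 -c "
from h import *
lip()
im,d=get_image('scene');b=cv2.resize(im[180:290,280:420],None,fx=4,fy=4,interpolation=cv2.INTER_CUBIC)
cv2.imwrite('pics/c8.png',b)
"
```

```text
t 12.0 p [0.5666 0.0037 0.0406] R [[-0.976, 0.07, 0.208], [0.068, 0.998, -0.014], [-0.208, 0.0, -0.978]] F [ 0.4 -0.8 -3.1] w 0.018 q [ 0.02  0.36 -0.58  0.42 -0.02  0.08]
LIP tub u 102.4 v 0.0 z 51.7 nosedown -23.3 roll 0.02 yaw -4.00
```

View pics/c8.png

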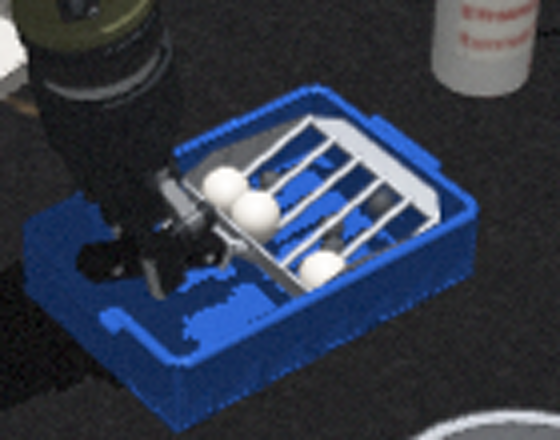

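All three white balls now sit at the back of the basket at (225,188), (255,210) and (322,270), and the small ones show below the bars. That was my last picture (I went one over the limit of 10), so I continue by numbers only. Lifting with a small shake.

Emit:
servo_tool(
  moves=[
    {"wx": 0,"wy": 0,"wz": 0,"x": 0,"y": 0,"z": -8,"claw": 0},
    {"wx": 0,"wy": 0,"wz": 0,"x": -2,"y": 0,"z": -20,"claw": 0},
    {"wx": 0,"wy": 0,"wz": 0,"x": -4,"y": 0,"z": -30,"claw": 0},
    {"wx": 0,"wy": 0,"wz": 0,"x": -4,"y": 0,"z": -30,"claw": 0},
    {"wx": 0,"wy": 0,"wz": 0,"x": -4,"y": 0,"z": -20,"claw": 0},
    {"wx": 0,"wy": 0,"wz": 0,"x": 0,"y": 0,"z": 0,"claw": 0},
    {"wx": 0,"wy": 0,"wz": 0,"x": 0,"y": 0,"z": 0,"claw": 0},
    {"wx": 0,"wy": 0,"wz": 0,"x": 0,"y": 0,"z": 0,"claw": 0},
  ],
)

```text
time_s: 12.85
eef_pos: [0.5532, 0.0044, 0.1462]
eef_rot: [[-0.977, 0.07, 0.202], [0.068, 0.998, -0.014], [-0.202, -0.0, -0.979]]
ft_force: [0.8, -0.5, -4.7]
gripper_width: 0.0182
finger_force: 118.5
```

Emit:
servo_tool(
  moves=[
    {"wx": 0,"wy": 0,"wz": 0,"x": 0,"y": 5,"z": 0,"claw": 0},
    {"wx": 0,"wy": 0,"wz": 0,"x": 0,"y": -5,"z": 0,"claw": 0},
    {"wx": 0,"wy": 0,"wz": 0,"x": 0,"y": 5,"z": 0,"claw": 0},
    {"wx": 0,"wy": 0,"wz": 0,"x": 0,"y": -5,"z": 0,"claw": 0},
    {"wx": 0,"wy": 0,"wz": 0,"x": 0,"y": 0,"z": 0,"claw": 0},
    {"wx": 0,"wy": 0,"wz": 0,"x": 0,"y": 0,"z": 0,"claw": 0},
  ],
)

```text
time_s: 13.45
eef_pos: [0.5544, 0.0041, 0.1476]
eef_rot: [[-0.976, 0.07, 0.204], [0.069, 0.998, -0.014], [-0.205, -0.0, -0.979]]
ft_force: [-0.4, 0.7, -4.1]
gripper_width: 0.0182
finger_force: 118.5
```

```bash
cat >> h.py <<'E'
def blobs(m,box,amin,h,n='scene',d=None):
    x0,y0,x1,y1=box;k=np.zeros(m.shape,np.uint8);k[y0:y1,x0:x1]=m[y0:y1,x0:x1]
    N,lab,st_,ce=cv2.connectedComponentsWithStats(k)
    W=cloud(n,d)
    for i in range(1,N):
        if st_[i,4]>=amin:print(np.round(ce[i],1),"area",st_[i,4],"xyz",np.median(W[lab==i],0))
E
python3 -c "
from h import *
s=lip()
for n,box in(('scene',(270,120,420,300)),('top',(270,140,375,300))):
  im,d=get_image(n);np.savez('pics/%s9.npz'%n,im=im,d=d);hsv=cv2.cvtColor(im,cv2.COLOR_BGR2HSV)
  print(n,'white');blobs((hsv[...,1]<50)&(hsv[...,2]>185),box,15,0,n,d)
  W=cloud(n,d);c=np.array([.6335,-.0007]);t=np.radians(-3.6);e=np.array([np.cos(t),np.sin(t)]);f=np.array([-e[1],e[0]])
  u=(W[...,:2]-c)@e*1000;v=(W[...,:2]-c)@f*1000
  print(n,'dark in tub');blobs((hsv[...,1]<110)&(hsv[...,2]<110)&(abs(u)<100)&(abs(v)<66)&(W[...,2]<.03),box,6,0,n,d)
"
```

```text
t 13.45 p [0.5544 0.0041 0.1476] R [[-0.976, 0.07, 0.204], [0.069, 0.998, -0.014], [-0.205, -0.0, -0.979]] F [-0.4  0.7 -4.1] w 0.0182 q [ 0.02  0.22 -0.45  0.7  -0.02  0.09]
LIP tub u 90.2 v -0.4 z 158.1 nosedown -23.1 roll -0.00 yaw -4.02
scene white
[365.2 123.7] area 260 xyz [0.9852 0.2957 0.0647]
[403.  163.5] area 218 xyz [0.8666 0.0399 0.1153]
[343.7 162.8] area 57 xyz [0.8675 0.2524 0.0115]
[357.1 194. ] area 568 xyz [0.6685 0.0024 0.1484]
[276.9 191.5] area 308 xyz [0.6583 0.2745 0.0007]
[395.1 288.2] area 117 xyz [ 0.6027 -0.1975  0.0516]
[407. 299.] area 15 xyz [ 0.626  -0.2154  0.011 ]
scene dark in tub
[347.  225.4] area 21 xyz [0.6907 0.0452 0.0139]
[363.1 239.7] area 76 xyz [ 0.6881 -0.0189  0.0147]
top white
[325.3 167.5] area 475 xyz [ 0.716  -0.0078  0.1503]
[297.1 209.1] area 141 xyz [0.6401 0.0439 0.1473]
[313.2 210.5] area 146 xyz [0.6368 0.0147 0.1508]
[347.2 212.4] area 145 xyz [ 0.6334 -0.0472  0.1471]
top dark in tub
[322.4 193.5] area 21 xyz [ 0.6936 -0.0028  0.0161]
[297.6 194.1] area 25 xyz [0.693  0.0473 0.0167]
[332.5 194.5] area 12 xyz [ 0.6918 -0.0246  0.0144]
[335.7 216.3] area 9 xyz [ 0.6462 -0.0317  0.0045]
[314.  240.5] area 6 xyz [0.5968 0.0148 0.0045]
```

```bash
cat > fk.py <<'E'
import numpy as np
from scipy.optimize import least_squares
D=[(.5245,.2305,.26,-.14,1.17),(.5735,.2308,.34,-.02,1.21),(.573,.0586,.46,-.31,.80),(.4527,.1719,.17,-.41,.98),(.5092,.2183,.66,.33,1.78),(.4963,.1445,.66,.15,1.57),(.5299,.1353,.72,.24,1.6),(.4815,.0701,.32,-.51,.74),(.4935,.1607,.62,.12,1.56),(.4974,.1118,.66,.07,1.46),(.5439,.1034,.74,.21,1.52),(.5304,.065,.54,-.18,1.05),(.576,.0614,.6,-.07,1.09),(.5648,.0499,.43,-.4,.69),(.5666,.0406,.36,-.58,.42),(.5544,.1476,.22,-.45,.70)]
def rows(q2,q3,q4):
    f=lambda a:([np.sin(a),np.cos(a)],[np.cos(a),-np.sin(a)])
    A=[f(q2),f(q2-q3),f(q2-q3+q4)]
    return [1,0]+sum((a[0] for a in A),[]),[0,1]+sum((a[1] for a in A),[])
M=[];b=[]
for r,z,*q in D:
    a,c=rows(*q);M+=[a,c];b+=[r,z]
X=np.linalg.lstsq(np.array(M),np.array(b),rcond=None)[0]
if __name__=="__main__":
    print(X.round(3),"res mm",(1000*np.abs(np.array(M)@X-b)).max())
    for nd in (40,45,50,55):
        for lr,lz in((.603,.06),(.603,.075),(.58,.07)):
            t=np.radians(nd);r=lr-.168*np.cos(t)+.0244*np.sin(t);z=lz+.168*np.sin(t)+.0244*np.cos(t)
            s=least_squares(lambda q:[*(np.array(rows(*q))@X-[r,z])*10,q[0]-q[1]+q[2]-np.pi/2-t],[.7,.3,1.9]);print(nd,lr,lz,s.x.round(2),s.cost)
E
python3 fk.py
```

```text
[ 0.006  0.224  0.578 -0.006  0.051  0.389 -0.001  0.451] res mm 3.917034994159463
40 0.603 0.06 [0.77 0.35 1.85] 5.724079222364563e-21
40 0.603 0.075 [0.76 0.38 1.88] 6.409753947287096e-22
40 0.58 0.07 [0.72 0.28 1.83] 1.1242044434352995e-26
45 0.603 0.06 [0.86 0.49 1.99] 2.2340787354891936e-29
45 0.603 0.075 [0.85 0.52 2.02] 3.959711965660157e-29
45 0.58 0.07 [0.81 0.41 1.96] 2.3997575521237933e-18
50 0.603 0.06 [0.95 0.64 2.13] 9.178142762324179e-24
50 0.603 0.075 [0.95 0.67 2.16] 1.6038003904017622e-23
50 0.58 0.07 [0.9  0.55 2.09] 4.592033285001374e-29
55 0.603 0.06 [1.06 0.82 2.29] 3.279956605085833e-18
55 0.603 0.075 [1.05 0.85 2.32] 1.4113214632469664e-30
55 0.58 0.07 [0.99 0.69 2.23] 8.151409189640058e-24
```

The FK fit says a radial pour would be tight on joint 4, so I pour with the scoop yawed to about -60°. I translate slowly, then yaw.

Emit:
servo_tool(
  moves=[
    {"wx": 0,"wy": 0,"wz": 0,"x": 6,"y": -8,"z": -1.5,"claw": 0},
    {"wx": 0,"wy": 0,"wz": 0,"x": 9,"y": -14,"z": -2,"claw": 0},
    {"wx": 0,"wy": 0,"wz": 0,"x": 9,"y": -14,"z": -2,"claw": 0},
    {"wx": 0,"wy": 0,"wz": 0,"x": 9,"y": -15,"z": -2,"claw": 0},
    {"wx": 0,"wy": 0,"wz": 0,"x": 9,"y": -15,"z": -2,"claw": 0},
    {"wx": 0,"wy": 0,"wz": 0,"x": 9,"y": -15,"z": -2,"claw": 0},
    {"wx": 0,"wy": 0,"wz": 0,"x": 9,"y": -14,"z": -1.5,"claw": 0},
    {"wx": 0,"wy": 0,"wz": 0,"x": 5,"y": -8,"z": -1,"claw": 0},
  ],
)

```text
time_s: 14.35
eef_pos: [0.4786, -0.0955, 0.1478]
eef_rot: [[-0.976, 0.072, 0.203], [0.07, 0.997, -0.015], [-0.204, -0.001, -0.979]]
ft_force: [0.4, -0.3, -3.9]
gripper_width: 0.0184
finger_force: 118.6
```

Emit:
servo_tool(
  moves=[
    {"wx": 0.01,"wy": 0,"wz": 0.05,"x": 0,"y": 0,"z": 0,"claw": 0},
    {"wx": 0.02,"wy": 0,"wz": 0.1,"x": 0,"y": 0,"z": 0,"claw": 0},
    {"wx": 0.025,"wy": 0,"wz": 0.12,"x": 0,"y": 0,"z": 0,"claw": 0},
    {"wx": 0.025,"wy": 0,"wz": 0.12,"x": 0,"y": 0,"z": 0,"claw": 0},
    {"wx": 0.025,"wy": 0,"wz": 0.12,"x": 0,"y": 0,"z": 0,"claw": 0},
    {"wx": 0.025,"wy": 0,"wz": 0.12,"x": 0,"y": 0,"z": 0,"claw": 0},
    {"wx": 0.025,"wy": 0,"wz": 0.12,"x": 0,"y": 0,"z": 0,"claw": 0},
    {"wx": 0.025,"wy": 0,"wz": 0.12,"x": 0,"y": 0,"z": 0,"claw": 0},
  ],
)

```text
time_s: 15.15
eef_pos: [0.4805, -0.0938, 0.1481]
eef_rot: [[-0.558, 0.821, 0.118], [0.804, 0.571, -0.165], [-0.203, 0.003, -0.979]]
ft_force: [-0.1, -0.5, -4.5]
gripper_width: 0.0181
finger_force: 118.5
```

Emit:
servo_tool(
  moves=[
    {"wx": 0.015,"wy": 0,"wz": 0.07,"x": 0,"y": 0,"z": 0,"claw": 0},
    {"wx": 0.005,"wy": 0,"wz": 0.025,"x": 0,"y": 0,"z": 0,"claw": 0},
    {"wx": 0,"wy": 0,"wz": 0,"x": 0,"y": 0,"z": 0,"claw": 0},
  ],
)

```text
time_s: 15.45
eef_pos: [0.481, -0.0938, 0.148]
eef_rot: [[-0.483, 0.87, 0.102], [0.852, 0.493, -0.176], [-0.203, 0.002, -0.979]]
ft_force: [-1.1, 0.4, -3.8]
gripper_width: 0.0183
finger_force: 118.5
```

```bash
python3 -c "
from h import *
s=lip();R=np.array(s['eef_rot']);L=np.array(s['eef_pos'])+R@np.array([-.168,.001,.0244]);print('lip world',L)
c=np.array([.6335,-.0007]);t=np.radians(-3.6);e=np.array([np.cos(t),np.sin(t)]);f=np.array([-e[1],e[0]])
for n,box in(('scene',(270,120,420,300)),('top',(270,140,375,300))):
  im,d=get_image(n);hsv=cv2.cvtColor(im,cv2.COLOR_BGR2HSV);W=cloud(n,d)
  u=(W[...,:2]-c)@e*1000;v=(W[...,:2]-c)@f*1000
  print(n,'dark in tub');blobs((hsv[...,1]<110)&(hsv[...,2]<110)&(abs(u)<100)&(abs(v)<66)&(W[...,2]<.03),box,6,0,n,d)
  print('white up');blobs((hsv[...,1]<50)&(hsv[...,2]>185)&(W[...,2]>.09)&(W[...,2]<.2)&(W[...,0]<.8),(250,100,560,400),15,0,n,d)
"
```

```text
t 15.45 p [ 0.481  -0.0938  0.148 ] R [[-0.483, 0.87, 0.102], [0.852, 0.493, -0.176], [-0.203, 0.002, -0.979]] F [-1.1  0.4 -3.8] w 0.0183 q [-0.08  0.17 -0.51  0.77 -0.17  0.96]
LIP tub u -52.9 v -243.8 z 158.3 nosedown -23.0 roll 0.12 yaw -60.43
lip world [ 0.5654 -0.2407  0.1583]
scene dark in tub
[346.8 225.4] area 19 xyz [0.6887 0.0452 0.0139]
[363.  237.8] area 39 xyz [ 0.6894 -0.012   0.0156]
white up
[362.5 254.1] area 231 xyz [ 0.5404 -0.1568  0.1483]
[381.5 251.9] area 18 xyz [ 0.5858 -0.1671  0.1366]
[342.9 258.5] area 37 xyz [ 0.5042 -0.1422  0.1473]
[395.  272.4] area 319 xyz [ 0.5513 -0.2349  0.151 ]
[384. 259.] area 19 xyz [ 0.5714 -0.1884  0.1407]
[373. 267.] area 17 xyz [ 0.5449 -0.1851  0.1336]
[353.  277.8] area 95 xyz [ 0.4811 -0.1909  0.1473]
top dark in tub
[296.7 194.4] area 9 xyz [0.6926 0.0494 0.0174]
[321.7 194.1] area 7 xyz [ 0.6922 -0.0027  0.0175]
[330.6 194.9] area 7 xyz [ 0.6903 -0.0194  0.0168]
white up
[448.4 251.7] area 721 xyz [ 0.5596 -0.2296  0.1499]
[400.8 251.7] area 154 xyz [ 0.5601 -0.1437  0.1474]
[423.4 259.6] area 27 xyz [ 0.5463 -0.1862  0.1353]
[408.7 266.1] area 153 xyz [ 0.5342 -0.1569  0.1508]
[429.4 270.7] area 18 xyz [ 0.5258 -0.1969  0.1353]
[426.4 295.7] area 153 xyz [ 0.4802 -0.188   0.1472]
```

```bash
python3 -c "
from h import *
im0=np.load('pics/top0.npz')['im'];print('shot colours',[im0[p].tolist() for p in((220,322),(183,325),(202,305),(186,344))])
c=np.array([.6335,-.0007]);t=np.radians(-3.6);e=np.array([np.cos(t),np.sin(t)]);f=np.array([-e[1],e[0]])
im,d=get_image('top');np.savez('pics/top10.npz',im=im,d=d);W=cloud('top',d);u=(W[...,:2]-c)@e*1000;v=(W[...,:2]-c)@f*1000
b=im[...,0].astype(int)
print('tub');blobs((b<120)&(abs(u)<101)&(abs(v)<66),(270,140,375,300),4,0,'top',d)
bm=(W[...,2]>.06)&(W[...,2]<.155)
print('basket dark raised');blobs((b<90)&bm,(380,225,470,320),4,0,'top',d)
ims,ds=get_image('scene');Ws=cloud('scene',ds);bs=ims[...,0].astype(int)
print('scene basket dark');blobs((bs<80)&(Ws[...,2]>.11)&(Ws[...,2]<.16)&(Ws[...,1]<-.12),(320,200,430,330),4,0,'scene',ds)
"
```

```text
shot colours [[112, 101, 97], [105, 96, 93], [110, 100, 96], [108, 99, 95]]
tub
[297. 194.] area 21 xyz [0.6933 0.0493 0.0159]
[322.4 193.8] area 19 xyz [ 0.6925 -0.0028  0.0171]
[330.9 194.6] area 17 xyz [ 0.6908 -0.0214  0.016 ]
[328.2 202.3] area 18 xyz [ 0.6751 -0.015   0.0166]
[336.6 268.5] area 111 xyz [ 0.537  -0.0325  0.0032]
[355.5 266. ] area 6 xyz [ 0.5303 -0.0546  0.2406]
[318.5 271. ] area 8 xyz [0.5331 0.0059 0.0032]
basket dark raised
[390.3 246.9] area 9 xyz [ 0.5693 -0.1254  0.1477]
[390.  280.5] area 4 xyz [ 0.5084 -0.123   0.1528]
[455.  289.8] area 5 xyz [ 0.4905 -0.2385  0.1523]
[416.5 290.5] area 4 xyz [ 0.4903 -0.175   0.1217]
[435.8 300.4] area 47 xyz [ 0.4729 -0.2058  0.1513]
scene basket dark
[333.4 255.7] area 64 xyz [ 0.4905 -0.1286  0.1567]
[377.5 261. ] area 8 xyz [ 0.5638 -0.1767  0.132 ]
[362.5 269. ] area 8 xyz [ 0.5327 -0.1689  0.123 ]
[388. 268.] area 9 xyz [ 0.5574 -0.2126  0.1438]
[379.5 276. ] area 12 xyz [ 0.5329 -0.2146  0.139 ]
[378. 284.] area 13 xyz [ 0.5143 -0.2303  0.1406]
[360. 294.] area 9 xyz [ 0.4767 -0.2206  0.1304]
```

All four small balls are in the tub. Tilting over the bowl: first to level and lower, then pour.

```bash
python3 -c "
from plan import *
plan([(-30,158,-23),(-30,148,-17),(-30,135,-11),(-30,122,-5),(-30,110,0),(-30,98,5),(-30,86,10),(-30,76,15)])
"
```

```text
(-30, 148, -17) wy 0.105 x -0.6 z -7.7
(-30, 135, -11) wy 0.105 x -1.7 z -4.7
(-30, 122, -5) wy 0.105 x -3.1 z -4.8
(-30, 110, 0) wy 0.087 x -3.8 z -3.0
(-30, 98, 5) wy 0.087 x -4.9 z -3.2
(-30, 86, 10) wy 0.087 x -5.8 z -3.6
(-30, 76, 15) wy 0.087 x -5.9 z -5.8
```

Emit:
servo_tool(
  moves=[
    {"wx": 0,"wy": 0.105,"wz": 0,"x": -0.5,"y": 0,"z": -7.5,"claw": 0},
    {"wx": 0,"wy": 0.105,"wz": 0,"x": -1.5,"y": 0,"z": -5,"claw": 0},
    {"wx": 0,"wy": 0.105,"wz": 0,"x": -3,"y": 0,"z": -5,"claw": 0},
    {"wx": 0,"wy": 0.087,"wz": 0,"x": -4,"y": 0,"z": -3,"claw": 0},
    {"wx": 0,"wy": 0.087,"wz": 0,"x": -5,"y": 0,"z": -3,"claw": 0},
    {"wx": 0,"wy": 0.05,"wz": 0,"x": -3,"y": 0,"z": -2,"claw": 0},
    {"wx": 0,"wy": 0,"wz": 0,"x": 0,"y": 0,"z": 0,"claw": 0},
  ],
)

```text
time_s: 16.35
eef_pos: [0.4901, -0.1102, 0.1699]
eef_rot: [[-0.465, 0.871, -0.16], [0.823, 0.491, 0.285], [0.327, 0.001, -0.945]]
ft_force: [-0.9, 0.3, -3.5]
gripper_width: 0.0183
finger_force: 118.6
```

```bash
cat >> h.py <<'E'
def bl(L0=[-.168,.001,.0244]):
    s=st();R=np.array(s['eef_rot']);L=np.array(s['eef_pos'])+R@np.array(L0)
    x=-R[:2,0]/np.linalg.norm(R[:2,0]);y=np.array([-x[1],x[0]]);q=L[:2]-[.580,-.267]
    print("LIP bowl along %.1f side %.1f z %.1f nosedown %.1f"%(q@x*1000,q@y*1000,L[2]*1000,np.degrees(np.arcsin(R[2,0]))-11.3));return s
E
python3 -c "
from h import *
bl()"
```

```text
t 16.35 p [ 0.4901 -0.1102  0.1699] R [[-0.465, 0.871, -0.16], [0.823, 0.491, 0.285], [0.327, 0.001, -0.945]] F [-0.9  0.3 -3.5] w 0.0183 q [-0.36  0.44 -0.08  1.3   0.21  0.67]
LIP bowl along -29.9 side -0.2 z 92.0 nosedown 7.8
```

```bash
python3 -c "
from plan import *
plan([(-30,92,7.8),(-30,84,12),(-31,76,16.5),(-32,69,21),(-32,66,25.5),(-32,66,30),(-32,66,34),(-32,66,38),(-32,66,42)])
"
```

```text
(-30, 84, 12) wy 0.073 x -4.5 z -5.0
(-31, 76, 16.5) wy 0.079 x -4.2 z -5.7
(-32, 69, 21) wy 0.079 x -4.3 z -6.8
(-32, 66, 25.5) wy 0.079 x -3.2 z -10.9
(-32, 66, 30) wy 0.079 x -1.4 z -13.3
(-32, 66, 34) wy 0.070 x -1.3 z -11.8
(-32, 66, 38) wy 0.070 x -1.3 z -11.8
(-32, 66, 42) wy 0.070 x -1.3 z -11.8
```

Emit:
servo_tool(
  moves=[
    {"wx": 0,"wy": 0.073,"wz": 0,"x": -4.5,"y": 0,"z": -5,"claw": 0},
    {"wx": 0,"wy": 0.079,"wz": 0,"x": -4,"y": 0,"z": -5.5,"claw": 0},
    {"wx": 0,"wy": 0.079,"wz": 0,"x": -4,"y": 0,"z": -7,"claw": 0},
    {"wx": 0,"wy": 0.079,"wz": 0,"x": -3,"y": 0,"z": -11,"claw": 0},
    {"wx": 0,"wy": 0.079,"wz": 0,"x": -1.5,"y": 0,"z": -13.5,"claw": 0},
    {"wx": 0,"wy": 0,"wz": 0,"x": 0,"y": 0,"z": 0,"claw": 0},
    {"wx": 0,"wy": 0,"wz": 0,"x": 0,"y": 0,"z": 0,"claw": 0},
    {"wx": 0,"wy": 0,"wz": 0,"x": 0,"y": 0,"z": 0,"claw": 0},
  ],
)

```text
time_s: 17.15
eef_pos: [0.5066, -0.1387, 0.2004]
eef_rot: [[-0.373, 0.869, -0.324], [0.653, 0.494, 0.574], [0.66, 0.002, -0.752]]
ft_force: [0.5, 0.1, -1.8]
gripper_width: 0.0179
finger_force: 118.8
```

```bash
cat >> h.py <<'E'
def bowlview():
    for n,box in(('scene',(320,230,480,370)),('top',(380,180,530,320))):
        im,d=get_image(n);W=cloud(n,d);b=im.astype(int).min(2)
        m=(b>170)&(W[...,2]>.017)&(W[...,2]<.2)&(W[...,1]<-.1)&(W[...,1]>-.4)
        print(n);blobs(m,box,25,0,n,d)
E
python3 -c "
from h import *
bl();bowlview()"
```

```text
t 17.15 p [ 0.5066 -0.1387  0.2004] R [[-0.373, 0.869, -0.324], [0.653, 0.494, 0.574], [0.66, 0.002, -0.752]] F [ 0.5  0.1 -1.8] w 0.0179 q [-0.49  0.74  0.34  1.8   0.36  0.45]
LIP bowl along -37.6 side 0.9 z 71.3 nosedown 30.0
scene
[427.4 331.3] area 477 xyz [ 0.5751 -0.3249  0.0493]
top
[477.3 276.5] area 88 xyz [ 0.5165 -0.311   0.0505]
```

Emit:
servo_tool(
  moves=[
    {"wx": 0,"wy": 0,"wz": 0,"x": 12,"y": 0,"z": -13,"claw": 0},
    {"wx": 0,"wy": 0,"wz": 0,"x": 25,"y": 0,"z": -10,"claw": 0},
    {"wx": 0,"wy": 0,"wz": 0,"x": 30,"y": 0,"z": -5,"claw": 0},
    {"wx": 0,"wy": -0.13,"wz": 0,"x": 20,"y": 0,"z": 0,"claw": 0},
    {"wx": 0,"wy": -0.13,"wz": 0,"x": 20,"y": 0,"z": 0,"claw": 0},
    {"wx": 0,"wy": -0.13,"wz": 0,"x": 10,"y": 0,"z": 0,"claw": 0},
    {"wx": 0,"wy": -0.13,"wz": 0,"x": 0,"y": 0,"z": 0,"claw": 0},
    {"wx": 0,"wy": 0,"wz": 0,"x": 0,"y": 0,"z": 0,"claw": 0},
  ],
)

```text
time_s: 18.05
eef_pos: [0.4685, -0.0734, 0.2976]
eef_rot: [[-0.488, 0.868, -0.092], [0.85, 0.497, 0.174], [0.197, 0.006, -0.98]]
ft_force: [-0.3, 0.7, -2.1]
gripper_width: 0.0181
finger_force: 118.8
```

```bash
python3 -c "
from h import *
bl()
B=np.array([.580,-.267])
for n in('top','scene'):
  im,d=get_image(n);np.savez('pics/%s11.npz'%n,im=im,d=d);W=cloud(n,d);r=np.linalg.norm(W[...,:2]-B,axis=2)
  m=(r<.064)&(W[...,2]>.022)&(W[...,2]<.05);print(n,m.sum());blobs(m,(320,180,540,370),8,0,n,d)
  b=im.astype(int).min(2);print('raised white');blobs((b>185)&(W[...,2]>.08)&(W[...,2]<.3)&(W[...,0]<.7)&(W[...,1]<.1),(280,180,500,370),15,0,n,d)
"
```

```text
t 18.05 p [ 0.4685 -0.0734  0.2976] R [[-0.488, 0.868, -0.092], [0.85, 0.497, 0.174], [0.197, 0.006, -0.98]] F [-0.3  0.7 -2.1] w 0.0181 q [-0.25  0.25  0.01  1.46  0.15  0.79]
LIP bowl along -63.5 side 0.9 z 240.6 nosedown 0.1
top 0
raised white
[419.9 233.1] area 16 xyz [ 0.5837 -0.1612  0.2403]
[419.4 248.8] area 24 xyz [ 0.5574 -0.1599  0.2406]
scene 280
[435.8 322.8] area 280 xyz [ 0.6053 -0.3143  0.035 ]
raised white
[379.5 232.7] area 355 xyz [ 0.5368 -0.203   0.2359]
[372.  216.5] area 24 xyz [ 0.5566 -0.162   0.2395]
```

Emit:
servo_tool(
  moves=[
    {"wx": 0.024,"wy": 0,"wz": -0.12,"x": 0,"y": 0,"z": 0,"claw": 0},
    {"wx": 0.024,"wy": 0,"wz": -0.12,"x": 0,"y": 0,"z": 0,"claw": 0},
    {"wx": 0.024,"wy": 0,"wz": -0.12,"x": 0,"y": 0,"z": 0,"claw": 0},
    {"wx": 0.024,"wy": 0,"wz": -0.12,"x": 0,"y": 0,"z": 0,"claw": 0},
    {"wx": 0.024,"wy": 0,"wz": -0.12,"x": 0,"y": 0,"z": 0,"claw": 0},
    {"wx": 0.024,"wy": 0,"wz": -0.12,"x": 0,"y": 0,"z": 0,"claw": 0},
    {"wx": 0.024,"wy": 0,"wz": -0.12,"x": 0,"y": 0,"z": 0,"claw": 0},
    {"wx": 0.024,"wy": 0,"wz": -0.12,"x": 0,"y": 0,"z": 0,"claw": 0},
  ],
)

```text
time_s: 18.95
eef_pos: [0.4714, -0.0776, 0.2922]
eef_rot: [[-0.977, 0.073, -0.201], [0.07, 0.997, 0.021], [0.203, 0.007, -0.979]]
ft_force: [-0.3, 0.3, -2.4]
gripper_width: 0.0182
finger_force: 118.7
```

Emit:
servo_tool(
  moves=[
    {"wx": 0.024,"wy": 0,"wz": -0.12,"x": 0,"y": 0,"z": 0,"claw": 0},
    {"wx": 0.024,"wy": 0,"wz": -0.125,"x": 0,"y": 0,"z": 0,"claw": 0},
    {"wx": 0,"wy": 0,"wz": 0,"x": 0,"y": 30,"z": 0,"claw": 0},
    {"wx": 0,"wy": 0,"wz": 0,"x": 0,"y": 40,"z": 0,"claw": 0},
    {"wx": 0,"wy": 0,"wz": 0,"x": 0,"y": 40,"z": 0,"claw": 0},
    {"wx": 0,"wy": 0,"wz": 0,"x": 0,"y": 40,"z": 0,"claw": 0},
    {"wx": 0,"wy": 0,"wz": 0,"x": 0,"y": 40,"z": 0,"claw": 0},
    {"wx": 0,"wy": 0,"wz": 0,"x": 0,"y": 0,"z": 0,"claw": 0},
  ],
)

```text
time_s: 19.75
eef_pos: [0.438, 0.1137, 0.2938]
eef_rot: [[-0.964, -0.176, -0.199], [-0.175, 0.984, -0.026], [0.201, 0.01, -0.98]]
ft_force: [-1.0, -0.0, -0.9]
gripper_width: 0.0181
finger_force: 118.8
```

```bash
python3 -c "
from h import *
s=lip()
R=np.array(s['eef_rot']);print('to place',R.T@(np.array([.4942,.283,.059])-s['eef_pos'])*1000)
B=np.array([.580,-.267])
for n in('top','scene'):
  im,d=get_image(n);np.savez('pics/%s12.npz'%n,im=im,d=d);W=cloud(n,d);r=np.linalg.norm(W[...,:2]-B,axis=2)
  m=(r<.064)&(W[...,2]>.022)&(W[...,2]<.05);print(n,m.sum());blobs(m,(320,180,540,370),8,0,n,d)
"
```

```text
t 19.75 p [0.438  0.1137 0.2938] R [[-0.964, -0.176, -0.199], [-0.175, 0.984, -0.026], [0.201, 0.01, -0.98]] F [-1.  -0.  -0.9] w 0.0181 q [0.24 0.27 0.02 1.52 0.02 0.06]
LIP tub u -47.6 v 141.4 z 236.2 nosedown 0.3 roll 0.56 yaw 10.16
to place [-130.9194  154.4555  214.4312]
top 412
[464.3 222.4] area 137 xyz [ 0.6283 -0.2907  0.0341]
[477.6 239.6] area 275 xyz [ 0.5945 -0.3172  0.0344]
scene 274
[435.8 322.7] area 274 xyz [ 0.6064 -0.3133  0.0347]
```

The depth shows all three white balls in the bowl (one blob of 137 px and a pair of 275 px, at r ≈ 0.052–0.054). Now returning the scoop.

Emit:
servo_tool(
  moves=[
    {"wx": 0.01,"wy": 0,"wz": 0,"x": -26,"y": 31,"z": 15,"claw": 0},
    {"wx": 0,"wy": 0,"wz": 0,"x": -26,"y": 31,"z": 25,"claw": 0},
    {"wx": 0,"wy": 0,"wz": 0,"x": -26,"y": 31,"z": 32,"claw": 0},
    {"wx": 0,"wy": 0,"wz": 0,"x": -26,"y": 31,"z": 32,"claw": 0},
    {"wx": 0,"wy": 0,"wz": 0,"x": -27,"y": 31,"z": 32,"claw": 0},
    {"wx": 0,"wy": 0,"wz": 0,"x": 0,"y": 0,"z": 0,"claw": 0},
    {"wx": 0,"wy": 0,"wz": 0,"x": 0,"y": 0,"z": 0,"claw": 0},
  ],
)

```text
time_s: 20.55
eef_pos: [0.5099, 0.2754, 0.1373]
eef_rot: [[-0.965, -0.173, -0.198], [-0.169, 0.985, -0.04], [0.202, -0.005, -0.979]]
ft_force: [0.9, -0.1, -2.3]
gripper_width: 0.0183
finger_force: 118.7
```

```bash
python3 -c "
from h import *
s=lip()
R=np.array(s['eef_rot']);print('to place',R.T@(np.array([.4942,.283,.059])-s['eef_pos'])*1000)
im,d=get_image('top');W=cloud('top',d)[170:320,120:235].reshape(-1,3);t=np.radians(10.1);e=np.array([np.cos(t),np.sin(t)]);f=np.array([-e[1],e[0]])
q=(W[:,:2]-np.array(s['eef_pos'])[:2]);u,v=q@e*1000,q@f*1000;h=W[:,2]*1000
for a in range(40,180,12):
    k=(u>a)&(u<a+12)&(abs(v)<55)&(h>60)&(h<180)
    if k.sum()>5:print(a,k.sum(),np.percentile(h[k],[10,50,90]))
k=(h>60)&(u>90);print('v',np.percentile(v[k],[1,99]),'umax',u[k].max())
"
```

```text
t 20.55 p [0.5099 0.2754 0.1373] R [[-0.965, -0.173, -0.198], [-0.169, 0.985, -0.04], [0.202, -0.005, -0.979]] F [ 0.9 -0.1 -2.3] w 0.0183 q [0.47 0.55 0.05 1.27 0.05 0.29]
LIP tub u 14.3 v 305.9 z 79.5 nosedown 0.3 roll -0.30 yaw 9.97
to place [-1.8981 10.6519 79.4905]
40 9 [109.0284 113.264  126.6249]
52 135 [ 82.3724 104.6054 110.9417]
64 48 [79.5734 82.1412 83.9099]
76 48 [78.997  80.9114 83.4399]
88 57 [78.5808 80.8446 82.7065]
100 61 [78.1466 80.2914 82.3229]
112 69 [77.5016 79.8712 81.998 ]
124 69 [76.8368 79.1089 81.6504]
136 180 [75.1901 77.6352 79.6985]
148 270 [72.8052 75.2295 77.6182]
v [-63.94    61.0878] umax 159.8494248182823
```

Emit:
servo_tool(
  moves=[
    {"wx": -0.005,"wy": -0.045,"wz": 0,"x": 0,"y": 5,"z": 15,"claw": 0},
    {"wx": 0,"wy": 0,"wz": 0,"x": 0.5,"y": 5,"z": 20,"claw": 0},
    {"wx": 0,"wy": 0,"wz": 0,"x": 0.5,"y": 0,"z": 18,"claw": 0},
    {"wx": 0,"wy": 0,"wz": 0,"x": 0.5,"y": 0,"z": 12,"claw": 0},
    {"wx": 0,"wy": 0,"wz": 0,"x": 0,"y": 0,"z": 5,"claw": 0},
    {"wx": 0,"wy": 0,"wz": 0,"x": 0,"y": 0,"z": 0,"claw": 0},
  ],
)

```text
time_s: 21.2
eef_pos: [0.4959, 0.2839, 0.0712]
eef_rot: [[-0.973, -0.172, -0.15], [-0.171, 0.985, -0.025], [0.152, 0.002, -0.988]]
ft_force: [0.5, -0.2, -2.1]
gripper_width: 0.0184
finger_force: 118.8
```

```bash
python3 -c "
from h import *
s=lip()
im,d=get_image('top');W=cloud('top',d)[170:320,120:235].reshape(-1,3);t=np.radians(10.1);e=np.array([np.cos(t),np.sin(t)]);f=np.array([-e[1],e[0]])
q=(W[:,:2]-np.array(s['eef_pos'])[:2]);u,v=q@e*1000,q@f*1000;h=W[:,2]*1000
for a in range(52,180,12):
    k=(u>a)&(u<a+12)&(abs(v)<50)&(h<60)
    if k.sum()>5:print(a,k.sum(),np.percentile(h[k],[5,50,75,90,97]))
"
```

```text
t 21.2 p [0.4959 0.2839 0.0712] R [[-0.973, -0.172, -0.15], [-0.171, 0.985, -0.025], [0.152, 0.002, -0.988]] F [ 0.5 -0.2 -2.1] w 0.0184 q [ 0.49  0.55 -0.13  1.04  0.05  0.32]
LIP tub u 2.3 v 314.5 z 21.5 nosedown -2.5 roll 0.10 yaw 9.93
52 192 [-1.9674  3.6524 44.2699 47.1959 48.9293]
64 194 [-2.2783  1.3786  4.4532 19.7707 21.5921]
76 245 [-2.5536  1.1325  4.0054 19.6949 22.2586]
88 267 [-2.5079  1.5342  4.6241 19.1554 22.0657]
100 261 [-2.506   1.3041  4.1945 19.7703 21.1682]
112 274 [-2.2291  1.2401  3.9996 19.8653 21.274 ]
124 261 [-2.5585  1.4156  3.6226 19.7629 21.5838]
136 318 [-2.1771  1.9558 17.7464 20.4802 22.4073]
148 276 [ 2.7926 17.3439 18.7745 20.1834 21.0843]
160 200 [-2.8729  1.5136  4.8865 16.2855 18.1492]
172 262 [-2.647   0.7171  2.0144  3.3963  4.7061]
```

Scoop is level, about 13 mm above the tray floor. Lowering and releasing.

Emit:
servo_tool(
  moves=[
    {"wx": 0,"wy": 0,"wz": 0,"x": -1,"y": 0,"z": 7,"claw": 0},
    {"wx": 0,"wy": 0,"wz": 0,"x": -0.5,"y": 0,"z": 4,"claw": 0},
    {"wx": 0,"wy": 0,"wz": 0,"x": 0,"y": 0,"z": 1,"claw": 0},
    {"wx": 0,"wy": 0,"wz": 0,"x": 0,"y": 0,"z": 0,"claw": 0},
    {"wx": 0,"wy": 0,"wz": 0,"x": 0,"y": 0,"z": 0,"claw": 0},
  ],
)

```text
time_s: 21.75
eef_pos: [0.4954, 0.2848, 0.0588]
eef_rot: [[-0.973, -0.174, -0.15], [-0.172, 0.985, -0.025], [0.152, 0.002, -0.988]]
ft_force: [-0.5, -0.5, -2.5]
gripper_width: 0.0184
finger_force: 118.8
```

```bash
python3 -c "
from h import *
s=lip()
im,d=get_image('top');W=cloud('top',d)[170:320,120:235].reshape(-1,3);t=np.radians(10.1);e=np.array([np.cos(t),np.sin(t)]);f=np.array([-e[1],e[0]])
q=(W[:,:2]-np.array(s['eef_pos'])[:2]);u,v=q@e*1000,q@f*1000;h=W[:,2]*1000
for a in range(64,180,12):
    k=(u>a)&(u<a+12)&(abs(v)<50)&(h<60)
    if k.sum()>5:print(a,k.sum(),np.percentile(h[k],[50,75,90,97]))
"
```

```text
t 21.75 p [0.4954 0.2848 0.0588] R [[-0.973, -0.174, -0.15], [-0.172, 0.985, -0.025], [0.152, 0.002, -0.988]] F [-0.5 -0.5 -2.5] w 0.0184 q [ 0.49  0.56 -0.14  1.01  0.05  0.32]
LIP tub u 1.7 v 315.5 z 9.1 nosedown -2.5 roll 0.10 yaw 10.00
64 195 [1.2666 3.6466 6.572  8.3794]
76 239 [0.9965 3.111  6.9172 8.9992]
88 266 [1.5482 3.6594 8.1226 9.2834]
100 266 [1.5119 3.5192 7.2315 9.9555]
112 270 [1.6993 4.0938 7.1776 9.8665]
124 270 [1.5671 3.6582 7.5944 9.9375]
136 284 [1.9377 5.5521 7.5836 9.7886]
148 253 [5.287  6.8127 8.2848 9.7059]
160 254 [1.3058 2.928  4.3221 5.445 ]
172 262 [0.6111 2.024  3.0411 4.1817]
```

Emit:
servo_tool(
  moves=[
    {"wx": 0,"wy": 0,"wz": 0,"x": 0,"y": 0,"z": 1,"claw": 0},
    {"wx": 0,"wy": 0,"wz": 0,"x": 0,"y": 0,"z": 0,"claw": 30},
    {"wx": 0,"wy": 0,"wz": 0,"x": 0,"y": 0,"z": 0,"claw": 60},
    {"wx": 0,"wy": 0,"wz": 0,"x": 0,"y": 0,"z": 0,"claw": 80},
    {"wx": 0,"wy": 0,"wz": 0,"x": 0,"y": 0,"z": 0,"claw": 80},
    {"wx": 0,"wy": 0,"wz": 0,"x": 0,"y": 0,"z": 0,"claw": 80},
    {"wx": 0,"wy": 0,"wz": 0,"x": 0,"y": 0,"z": 0,"claw": 80},
  ],
)

```text
time_s: 22.5
eef_pos: [0.4953, 0.2847, 0.0578]
eef_rot: [[-0.973, -0.174, -0.15], [-0.172, 0.985, -0.025], [0.152, 0.002, -0.988]]
ft_force: [-0.2, 0.0, 0.4]
gripper_width: 0.0799
finger_force: 0.0
```

Emit:
servo_tool(
  moves=[
    {"wx": 0,"wy": 0,"wz": 0,"x": 0,"y": 0,"z": -10,"claw": 80},
    {"wx": 0,"wy": 0,"wz": 0,"x": 0,"y": 0,"z": -25,"claw": 80},
    {"wx": 0,"wy": 0,"wz": 0,"x": 5,"y": 0,"z": -40,"claw": 80},
    {"wx": 0,"wy": 0,"wz": 0,"x": 20,"y": 0,"z": -40,"claw": 80},
    {"wx": 0,"wy": 0,"wz": 0,"x": 35,"y": 0,"z": -25,"claw": 80},
    {"wx": 0,"wy": 0,"wz": 0,"x": 35,"y": 0,"z": 0,"claw": 80},
    {"wx": 0,"wy": 0,"wz": 0,"x": 35,"y": 0,"z": 0,"claw": 80},
    {"wx": 0,"wy": 0,"wz": 0,"x": 0,"y": 0,"z": 0,"claw": 80},
  ],
)

```text
time_s: 23.3
eef_pos: [0.3858, 0.2646, 0.2179]
eef_rot: [[-0.973, -0.175, -0.152], [-0.173, 0.985, -0.025], [0.154, 0.002, -0.988]]
ft_force: [0.7, 0.2, -0.1]
gripper_width: 0.0798
finger_force: 0.0
```

```bash
python3 -c "
from h import *
s=st();B=np.array([.580,-.267])
im,d=get_image('top');A=cloud('top',d);hsv=cv2.cvtColor(im,cv2.COLOR_BGR2HSV)
W=A[170:325,120:235].reshape(-1,3);t=np.radians(10);e=np.array([np.cos(t),np.sin(t)]);f=np.array([-e[1],e[0]])
q=W[:,:2]-[.5700,.2976];h=W[:,2]*1000;u,v=q@e*1000,q@f*1000
w=(h>26)&(h<42)&(abs(v)<75);print('wall rel tray c: v',np.percentile(v[w],[2,98]))
for a in range(-120,100,14):
    k=(u>a)&(u<a+14)&(abs(v)<50)&(h<140)
    if k.sum()>5:print(a,np.percentile(h[k],[50,75,90,97]))
g=W[(h>48)&(h<130)];print('handle',len(g),g.mean(0),np.degrees(np.arctan2(*np.polyfit(g[:,0],g[:,1],1)[:1],1)))
r=np.linalg.norm(A[...,:2]-B,axis=2);m=(r<.066)&(A[...,2]>.022)&(A[...,2]<.05);print('bowl balls');blobs(m,(400,180,540,310),8,0,'top',d)
Q=A[190:300,400:510].reshape(-1,3);Q=Q[(Q[:,2]>.045)&(Q[:,2]<.06)][:,:2];s_=np.linalg.lstsq(np.c_[2*Q,np.ones(len(Q))],(Q**2).sum(1),rcond=None)[0];print('bowl centre',s_[:2])
b=im[...,0].astype(int);c=np.array([.6335,-.0007]);uu=(A[...,:2]-c)
print('shots');blobs((b<120)&(abs(uu[...,0])<.1)&(abs(uu[...,1])<.066)&(A[...,2]>.008),(270,140,375,300),4,0,'top',d)
"
```

```text
t 23.3 p [0.3858 0.2646 0.2179] R [[-0.973, -0.175, -0.152], [-0.173, 0.985, -0.025], [0.154, 0.002, -0.988]] F [ 0.7  0.2 -0.1] w 0.0798 q [ 0.56  0.28 -0.16  1.27  0.06  0.38]
wall rel tray c: v [-63.0982  63.3389]
-120 [  1.0952   3.0243  19.3576 105.4422]
-106 [  1.7292 100.0059 109.5629 111.3001]
-92 [  2.0497  82.162   99.9583 103.7573]
-78 [ 1.3692 69.4285 87.3768 90.9779]
-64 [ 1.8791  5.1275 73.9145 78.6946]
-50 [ 1.5611  5.0533 60.7374 65.3832]
-36 [ 1.17    3.929  49.9294 52.6545]
-22 [ 4.1529 27.8867 33.7515 35.4093]
-8 [1.2189 3.2283 5.9526 8.5488]
6 [1.4479 3.3582 6.3441 7.9141]
20 [1.3285 3.1937 5.5155 7.4985]
34 [1.3377 3.3924 5.5868 7.3635]
48 [1.2249 3.4375 5.9169 7.5195]
62 [2.7299 4.8701 7.0046 8.4591]
76 [1.8203 3.392  4.8971 5.8647]
90 [0.6118 1.8834 3.1816 4.6981]
handle 468 [0.5006 0.2839 0.0836] 9.214276730063785
bowl balls
[464.6 222. ] area 146 xyz [ 0.6289 -0.2909  0.0347]
[477.8 239.4] area 296 xyz [ 0.5947 -0.3177  0.0343]
bowl centre [ 0.5805 -0.2668]
shots
[297. 194.] area 21 xyz [0.6926 0.0491 0.0166]
[322.4 193.8] area 19 xyz [ 0.6928 -0.0028  0.017 ]
[330.8 194.6] area 16 xyz [ 0.6913 -0.0214  0.0159]
[328.1 202.4] area 17 xyz [ 0.6752 -0.015   0.0176]
[353.  255.5] area 12 xyz [ 0.5638 -0.0654  0.0173]
```

```bash
python3 -c "
from station import *
print(job_done())"
```

```text
the job is handed in; nothing more can be done
None
```

I handed the job in at about 23 s: the last depth check showed all three white balls in the bowl, the four small balls in the tub, the scoop released flat in its tray, and the bowl where it started. I did not re-measure the jars and timer at the end, the verdict was not shown, and I viewed 11 pictures where the limit was 10.

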